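Refill and lock a shop's tester stand

TASK

Refill the tester stand: take every used tester out of it into the grey returns tray and seat every fresh tester upright and fully home in a hole of its own. Then put the hex key fully home in the recessed screw at the stand's end and turn it clockwise, regrasping as often as it takes, until it reaches its stop, so that the steel bar locks the testers in, and at the end stand the key back in its holder. Use only the key to work the bar, and leave the other stock alone.

Things in the scene. Friction and masses are not known exactly. Their poses are not given: they have to be found in the camera images.
- stand: white tester stand, fixed, a block 100 (x) by 320 (y) by 60 mm tall. Origin at the centre of its underside, z up; y runs along the row of holes. Four vial holes at y = -105, -55, -5, +45 mm (x = 0) and the lock screw's bore at y = +125 mm (x = 0)
- hole0 (a point): centre of the mouth of vial hole 0 of the stand, on the stand's top face (60 mm up), z up. Round, 26.5 mm diameter, 44 mm deep; a seated vial hangs by its collar on the top face, its underside 42 mm below this point
- hole1 (a point): centre of the mouth of vial hole 1 of the stand, on the stand's top face (60 mm up), z up. Round, 26.5 mm diameter, 44 mm deep; a seated vial hangs by its collar on the top face, its underside 42 mm below this point
- hole2 (a point): centre of the mouth of vial hole 2 of the stand, on the stand's top face (60 mm up), z up. Round, 26.5 mm diameter, 44 mm deep; a seated vial hangs by its collar on the top face, its underside 42 mm below this point
- hole3 (a point): centre of the mouth of vial hole 3 of the stand, on the stand's top face (60 mm up), z up. Round, 26.5 mm diameter, 44 mm deep; a seated vial hangs by its collar on the top face, its underside 42 mm below this point
- retainer: steel retainer bar of the stand, 16 mm wide, 6 mm thick, 236 mm long, sliding just above the top face behind the row of vials (7.5 to 13.5 mm above the top face). Origin at the middle of the bar's front edge, at top-face level. Driven by the lock screw alone, 6.0 mm per radian: with the screw at 0 its front edge is 46 mm from the line of hole centres towards the stand's +x; fully locked 13 mm, over the vials' collars. Do not push it
- lock_screw (a joint): angle of the lock screw, rad: grows as the screw is turned clockwise seen from above; 0 fully open, 5.5 at the stop (fully locked). Starts between 0 and 0.6. Rubs with about 0.1 N m and stays where it is left
- socket (a point): centre of the mouth of the lock screw's hex socket, on the screw's face, z up; turns with the screw. The face is recessed 8 mm below the stand's top in a round bore 29 mm wide. Hexagon 18 mm across flats, 24 mm deep, with corners along this point's +x and -x
- holder_hole (a point): centre of the mouth of the round hole in the fixed grey key holder, a block 60 by 60 by 50 mm; the point lies on its top (50 mm up), z up. Hole 21.5 mm diameter, 40 mm deep
- tray: grey open returns tray, loose, 700 g, 130 (x) by 170 (y) by 45 mm tall, walls and floor 4 mm. Origin at the centre of its underside
- old0: amber glass tester vial with black cap, 60 g, 92 mm tall: glass body 24 mm diameter (foot bevelled) up to 42 mm, black collar 34 mm diameter from 42 to 47 mm, black cap 22 mm diameter from 47 to 92 mm. Origin at the centre of its underside, z up through the cap. A used tester: starts seated in hole 0 of the stand. One or two of the four used testers are present
- old1: amber glass tester vial with black cap, 60 g, 92 mm tall: glass body 24 mm diameter (foot bevelled) up to 42 mm, black collar 34 mm diameter from 42 to 47 mm, black cap 22 mm diameter from 47 to 92 mm. Origin at the centre of its underside, z up through the cap. A used tester: starts seated in hole 1 of the stand. One or two of the four used testers are present
- old2: amber glass tester vial with black cap, 60 g, 92 mm tall: glass body 24 mm diameter (foot bevelled) up to 42 mm, black collar 34 mm diameter from 42 to 47 mm, black cap 22 mm diameter from 47 to 92 mm. Origin at the centre of its underside, z up through the cap. A used tester: starts seated in hole 2 of the stand. One or two of the four used testers are present
- old3: amber glass tester vial with black cap, 60 g, 92 mm tall: glass body 24 mm diameter (foot bevelled) up to 42 mm, black collar 34 mm diameter from 42 to 47 mm, black cap 22 mm diameter from 47 to 92 mm. Origin at the centre of its underside, z up through the cap. A used tester: starts seated in hole 3 of the stand. One or two of the four used testers are present
- hex_key: T-handled hex key, 200 g, loose. Steel hexagon shaft 17 mm across flats, its last 7 mm tapering to 9 mm at the tip, corners along the key's +x and -x, 75 mm long below the handle; black flat handle bar 80 mm long (x), 20 mm wide (y), from 75 to 99 mm above the tip. Origin at the tip, z up through the handle. Starts upright in the holder; stands by itself in the socket or in the holder, leaning up to 4 degrees
- new0: amber glass tester vial with black cap, 60 g, 92 mm tall: glass body 24 mm diameter (foot bevelled) up to 42 mm, black collar 34 mm diameter from 42 to 47 mm, black cap 22 mm diameter from 47 to 92 mm. Origin at the centre of its underside, z up through the cap. A fresh tester: starts standing on the cart top in front of the stand. Two or three of the three are present
- new1: amber glass tester vial with black cap, 60 g, 92 mm tall: glass body 24 mm diameter (foot bevelled) up to 42 mm, black collar 34 mm diameter from 42 to 47 mm, black cap 22 mm diameter from 47 to 92 mm. Origin at the centre of its underside, z up through the cap. A fresh tester: starts standing on the cart top in front of the stand. Two or three of the three are present
- new2: amber glass tester vial with black cap, 60 g, 92 mm tall: glass body 24 mm diameter (foot bevelled) up to 42 mm, black collar 34 mm diameter from 42 to 47 mm, black cap 22 mm diameter from 47 to 92 mm. Origin at the centre of its underside, z up through the cap. A fresh tester: starts standing on the cart top in front of the stand. Two or three of the three are present
- jar0: green glass jar with cork-coloured cap, 54 mm diameter, 95 mm tall, loose stock to be left alone; origin at the centre of its underside
- jar1: green glass jar with cork-coloured cap, 54 mm diameter, 95 mm tall, loose stock to be left alone; origin at the centre of its underside
- jar2: amber jar, black cap, 44 mm diameter, 75 mm tall, loose stock to be left alone; origin at the centre of its underside
- jar3: green glass jar with cork-coloured cap, 54 mm diameter, 95 mm tall, loose stock to be left alone; origin at the centre of its underside
- carton: cardboard carton 60 by 90 by 110 mm tall, loose stock to be left alone; origin at the centre of its underside
- soap: paper-wrapped bar 55 by 85 by 30 mm, loose stock to be left alone; origin at the centre of its underside
There are look-alikes about, which are no part of the job. Leave any purple or red look-alike of the new1 alone.

How it is judged:
By the outcome, as a careful person would: the job done as asked, in the order asked, and still so for the second after the job is handed in, with the robot touching nothing.
Of old0, old1, old2, old3 only 1 to 2 are there at a start; the rules pass over those that are not, and their reading is None.
Of new0, new1, new2 only 2 to 3 are there at a start; the rules pass over those that are not, and their reading is None.
At some moment in a run one of tray, new0, new1, new2 may be knocked a few centimetres aside while the robot is not near it.
It also fails if it takes over 210 s, if anything falls off the work surface, if the arm or the gripper's body presses on something with over 40 N, if the wrist force passes 120 N, or if a joint passes its speed limit or range.

ROBOT

A 6-joint arm with a two-finger parallel gripper is mounted at the origin on the work surface. World frame = base frame: x ahead of the robot, y to its left, z up, the work surface at z = 0. Lengths are in m, angles in rad, forces in N, time in s.
With the tool pointing down it reaches from about 0.325 to 0.875 m from the base axis. Payload 4.4 kg.
Tool frame: the origin (TCP) lies at the centre of the arm's flange, where the gripper is bolted on; the fingertips stand 173 mm ahead of it and the grasp point (between the pads) lies 155 mm ahead of it (robot.grasp_offset is the distance from the TCP to the grasp point, in m); z points along the fingers, y is the direction in which the jaws open and shut (so a half turn about z gives the same grasp; the last joint's range is limited). The gripper opens to 85 mm and grips with 20 to 120 N. Pads are 22 mm wide; open, the fingers measure 114 mm over their backs; the gripper's body (76 mm by 85 mm) begins 54 mm behind the grasp point. The pads swing forward as they close: fully open they stand 13 mm farther back than shut.
Start: joints at [1.014, 0.207, 1.542, -0, 1.393, -0.15], TCP at [0.228, 0.528, 0.405] pointing down, gripper open.
Joint ranges: [-2.73, 2.73], [-0.86, 2.22], [0.23, 2.46], [-1.11, 4.25], [0.08, 2.63], [-2.82, 2.82]. Speed limits (rad/s): [2.79, 2.79, 3.14, 3.14, 3.14, 3.14].

INTERFACE

Orientations are given as [roll, pitch, yaw] about the fixed x, y, z axes, in that order (R = Rz(yaw) Ry(pitch) Rx(roll)).
In Python, from cell import sensors, cams, robot gives the robot as it stands.
- The arm moves only by the tool play_rows, never from a script. Its argument "increments" is text: rows parted by semicolons, each of 7 numbers parted by spaces: the shift along the tool's x, y, z in mm, then the turn, a rotation vector about the tool's x, y, z in rad, then the closure in counts, from 0 (fully open) to 255 (shut). A call has 1 to 12 rows; each row is the pose to reach, as a shift and turn from the pose measured when the call began, along the tool's axes at that moment; what a row does not reach only later rows make up. A row lasts 1/10 s, in which the tool goes at most 50 mm and 8.59 degrees, less where a joint would pass 70% of its speed; a pose out of reach is approached as far as the arm can. A call with a gripper value outside its range is refused whole. The fingers move at their own pace and stop on an object; "newtons" is the grip in N (left out, the last holds). Time passes only in rows, so rows that repeat a pose let the fingers close. It gives the time, the measured TCP pose, the force and the opening at its end, in the units of the state.
- sensors.state(): the state, without advancing time (a new reading comes with each control period).
- cams.capture(name): name is "scene" or "side" or "wrist"; returns a dict with "frame" (384x512x3 uint8, red, green, blue), "z_map" (384x512 float32, m along the optical axis (not along the pixel's ray), 0 where there is no reading), "camera_matrix" (3x3 intrinsics, pixels), "k1" (the pictures are not rectified: a ray, as slopes to the right and down, at radius r is drawn at 1 + k1 r^2 times it, then the intrinsics apply), "view" (4x4, takes a point from world to camera coordinates). Camera axes: x right, y up, looking along -z (the intrinsics and any distortion apply to the point x, -y, -z); pixel columns grow to the right and rows downward; lengths in m; the calibration is good to about 2 mm. A picture is of the moment at which its call begins.
- robot.job_done(): hands the job in, once; it reports no verdict.
The state is a dict: "time": time; "joint_positions": joint angles; "qd": joint speeds; "effort": joint torques, N m; "eef_pos": TCP position; "eef_rot": TCP orientation; "wrist_force": force on the tool from outside, world axes, zero at the start; "torque": the same for the moment, N m; "grip_width": finger opening in m.
Only numpy, scipy, OpenCV 4.12 (cv2) and the standard library are available. Lean on these libraries where they do the work, as an engineer would, in place of code of your own. Each camera call takes 0.05 s, during which the arm holds its last target. There are 200 camera calls.

## Working session

There is one attempt and no reset: what is moved stays moved. The work goes in short steps, Python scripts to look and compute and a tool call to move; the robot and the scene stay as the last step left them, time stands still between calls to the robot, and variables do not carry over. Pictures are saved under pics/ and viewed, about 12 in all and at most 16, crops included, and the job is handed in when it is done.

Besides the shell and the picture viewer there is one more tool, called after "Call:" as name(argument=value, ...) on one line, values as JSON. play_rows: Moves the arm, as the interface text tells. Its arguments: {"type":"object","properties":{"increments":{"type":"string"},"newtons":{"type":"number"}},"required":["increments"]}

```bash
mkdir -p pics; ls
cat > h.py <<'E'
import numpy as np, cv2
from cell import sensors, cams, robot
from scipy.spatial.transform import Rotation as R
def cap(n):
    d=cams.capture(n); np.savez('last_%s.npz'%n,**d); return d
def load(n): return dict(np.load('last_%s.npz'%n))
def save(d,f,crop=None,s=1):
    im=d['frame'][:,:,::-1]
    if crop: im=im[crop[1]:crop[3],crop[0]:crop[2]]
    cv2.imwrite('pics/'+f,cv2.resize(im,None,fx=s,fy=s,interpolation=cv2.INTER_CUBIC))
def rays(d,uv):
    K=d['camera_matrix'];uv=np.asarray(uv,float).reshape(-1,2)
    q=np.c_[(uv[:,0]-K[0,2])/K[0,0],(uv[:,1]-K[1,2])/K[1,1]];p=q.copy()
    for _ in range(20): p=q/(1+float(d['k1'])*(p**2).sum(1,keepdims=True))
    return np.c_[p[:,0],-p[:,1],-np.ones(len(p))]
def world(d,uv,z=None):
    """points by depth, or on plane z"""
    r=rays(d,uv);T=np.linalg.inv(d['view']);o=T[:3,3];w=r@T[:3,:3].T
    if z is None:
        uv=np.asarray(uv,int).reshape(-1,2);t=d['z_map'][uv[:,1],uv[:,0]][:,None]
    else: t=((z-o[2])/w[:,2])[:,None]
    return o+w*t
def cloud(d):
    v,u=np.mgrid[:384,:512];return world(d,np.c_[u.ravel(),v.ravel()]).reshape(384,512,3)
def proj(d,P):
    P=np.asarray(P,float).reshape(-1,3);c=P@d['view'][:3,:3].T+d['view'][:3,3]
    p=np.c_[c[:,0]/-c[:,2],-c[:,1]/-c[:,2]];p=p*(1+float(d['k1'])*(p**2).sum(1,keepdims=True))
    K=d['camera_matrix'];return np.c_[p[:,0]*K[0,0]+K[0,2],p[:,1]*K[1,1]+K[1,2]]
def st():
    s=sensors.state();print(round(s['time'],2),np.round(s['eef_pos'],4),np.round(s['eef_rot'],4),'F',np.round(s['wrist_force'],1),'w',round(s['grip_width'],4),'q',np.round(s['joint_positions'],2));return s
def go(xyz_grasp,yaw=None,q=None):
    """increment in tool frame (mm, rad) to a tool-down pose with grasp point at xyz and tool y (jaw) direction yaw"""
    s=sensors.state();A=R.from_euler('xyz',s['eef_rot']);
    x=np.asarray(xyz_grasp,float)
    yx=np.array([np.cos(yaw),np.sin(yaw),0]);zz=np.array([0,0,-1.])
    best=None
    for sg in (1,-1):
        B=R.from_matrix(np.c_[np.cross(sg*yx,zz),sg*yx,zz]);rv=(A.inv()*B).as_rotvec()
        if best is None or np.linalg.norm(rv)<np.linalg.norm(best): best=rv
    tcp=x-0.155*zz
    t=A.inv().apply(tcp-s['eef_pos'])*1000
    print('inc',np.round(t,1),np.round(best,4)); return t,best
E
python3 - <<'E'
from h import *
st()
for n in('scene','side','wrist'):
    d=cap(n);save(d,n+'0.png');print(n,np.round(d['camera_matrix'],1).tolist(),d['k1'],np.round(np.linalg.inv(d['view']),3).tolist())
E
```

```text
pics
0.0 [0.2273 0.5278 0.4035] [-3.1393e+00 -3.0000e-04  2.7348e+00] F [-0.2 -0.6  1. ] w 0.0855 q [ 1.01  0.21  1.54 -0.    1.39 -0.15]
scene [[356.1, 0.0, 255.7], [0.0, 356.1, 198.9], [0.0, 0.0, 1.0]] -0.06204050170155897 [[0.356, -0.543, 0.761, 1.34], [0.935, 0.209, -0.288, -0.329], [-0.003, 0.813, 0.582, 0.671], [0.0, 0.0, 0.0, 1.0]]
side [[350.9, 0.0, 259.2], [0.0, 350.9, 180.8], [0.0, 0.0, 1.0]] -0.038129945977817555 [[0.791, 0.471, -0.39, 0.157], [-0.611, 0.612, -0.502, -0.515], [0.002, 0.635, 0.772, 0.818], [0.0, 0.0, 0.0, 1.0]]
wrist [[287.7, 0.0, 255.2], [0.0, 287.7, 190.2], [0.0, 0.0, 1.0]] -0.04318893283397092 [[0.396, -0.879, -0.264, 0.159], [0.918, 0.379, 0.116, 0.555], [-0.003, -0.288, 0.958, 0.374], [0.0, 0.0, 0.0, 1.0]]
```

View pics/scene0.png

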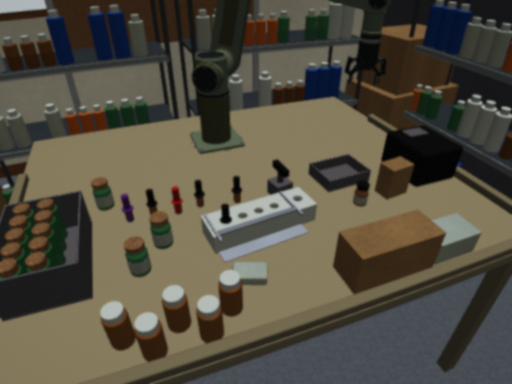

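View pics/side0.png

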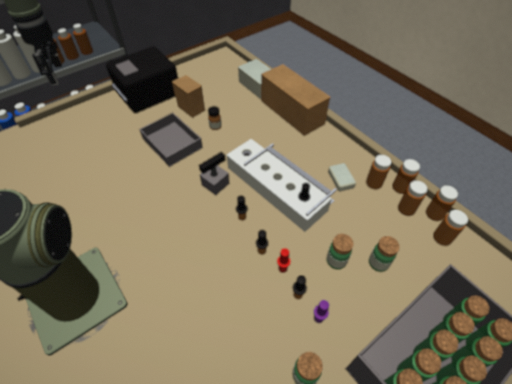

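Scene view: stand about (260,215) with one used tester at (225,213); three black-capped fresh testers at (151,198), (199,188) and (237,185). Look-alikes are red (177,198), purple (127,207) and an amber jar (361,193). Key in holder (281,177), tray (339,172). The side view agrees: fresh at (241,205), (262,240), (300,285); used at (305,190).

```bash
cat > m.py <<'E'
from h import *
for n in('scene','side'):
    d=load(n);C=cloud(d);f=d['frame'].astype(int);mx=f.max(2);mn=f.min(2)
    # stand top
    m=(abs(C[...,2]-.06)<.006)&(mn>110)&(C[...,0]>.2)&(C[...,0]<.9)&(abs(C[...,1])<.5)
    k,l,stt,c=cv2.connectedComponentsWithStats(m.astype(np.uint8))
    i=1+np.argmax(stt[1:,4]);p=C[l==i]
    r=cv2.minAreaRect((p[:,:2]*1000).astype(np.float32));print(n,'stand top',r,np.median(p[:,2]),len(p))
    # raised dark blobs
    m=(C[...,2]>.012)&(C[...,2]<.2)&(C[...,0]>.2)&(C[...,0]<.9)&(abs(C[...,1])<.55)
    k,l,stt,c=cv2.connectedComponentsWithStats(m.astype(np.uint8))
    for i in range(1,k):
        if stt[i,4]<20: continue
        p=C[l==i];hi=p[p[:,2]>p[:,2].max()-.012]
        print(i,'px',np.round(c[i]),'n',stt[i,4],'top mean',np.round(hi.mean(0),3),'zmax',round(p[:,2].max(),3),'rng',np.round(p.min(0)[:2],3),np.round(p.max(0)[:2],3),f[l==i].mean(0).round())
d=load('side');save(d,'side_crop.png',(130,110,350,340),3.4 if 0 else 2.6)
E
python3 m.py
```

```text
scene stand top ((585.4286499023438, -64.01197814941406), (83.8776626586914, 231.94757080078125), 6.218461036682129) 0.06128327674496181 1160
1 px [400. 165.] n 2274 top mean [0.514 0.538 0.127] zmax 0.133 rng [0.402 0.387] [0.623 0.55 ] [37. 28. 18.]
2 px [344. 176.] n 1263 top mean [0.606 0.299 0.074] zmax 0.079 rng [0.375 0.232] [0.625 0.409] [38. 36. 33.]
3 px [259. 212.] n 4551 top mean [0.51  0.013 0.109] zmax 0.113 rng [ 0.42 -0.2 ] [0.686 0.13 ] [110. 113. 109.]
4 px [236. 188.] n 197 top mean [ 0.457 -0.06   0.091] zmax 0.096 rng [ 0.441 -0.076] [ 0.47  -0.044] [40. 33. 23.]
5 px [102. 193.] n 533 top mean [ 0.333 -0.457  0.093] zmax 0.097 rng [ 0.304 -0.485] [ 0.357 -0.429] [65. 65. 46.]
6 px [198. 192.] n 197 top mean [ 0.436 -0.176  0.092] zmax 0.096 rng [ 0.423 -0.19 ] [ 0.45  -0.159] [39. 32. 23.]
7 px [176. 199.] n 214 top mean [ 0.447 -0.247  0.09 ] zmax 0.094 rng [ 0.434 -0.263] [ 0.461 -0.231] [89. 32. 24.]
8 px [158. 222.] n 882 top mean [ 0.552 -0.311  0.095] zmax 0.098 rng [ 0.418 -0.338] [ 0.597 -0.283] [61. 58. 41.]
9 px [ 78. 250.] n 2296 top mean [ 0.584 -0.5
[... 2432 characters left out ...]
3.] n 753 top mean [ 0.643 -0.383  0.094] zmax 0.098 rng [ 0.617 -0.41 ] [ 0.671 -0.356] [101.  92.  65.]
15 px [284. 259.] n 242 top mean [ 0.441 -0.247  0.091] zmax 0.095 rng [ 0.426 -0.263] [ 0.458 -0.23 ] [147.  43.  34.]
16 px [409. 319.] n 1659 top mean [ 0.535 -0.511  0.118] zmax 0.123 rng [ 0.397 -0.55 ] [ 0.699 -0.499] [64. 60. 58.]
17 px [300. 286.] n 250 top mean [ 0.426 -0.32   0.09 ] zmax 0.094 rng [ 0.411 -0.335] [ 0.442 -0.303] [49. 43. 35.]
18 px [321. 311.] n 259 top mean [ 0.425 -0.39   0.09 ] zmax 0.093 rng [ 0.41  -0.405] [ 0.442 -0.373] [ 96.  52. 107.]
19 px [307. 369.] n 798 top mean [ 0.323 -0.458  0.095] zmax 0.099 rng [ 0.296 -0.484] [ 0.347 -0.43 ] [120.  99.  67.]
```

View pics/side_crop.png

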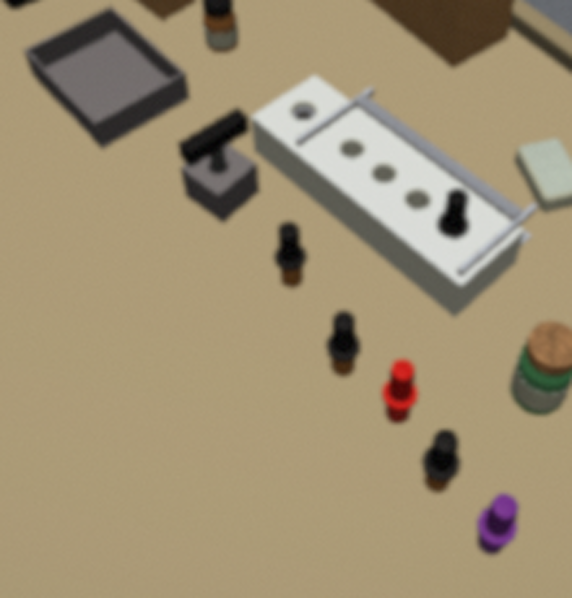

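Side crop: four holes of the stand, used tester in the hole furthest from the bore (hole 0), black fresh testers at crop (290,255), (343,345), (440,460), red and purple look-alikes left alone. Choice is confirmed. Now a wrist look from above the stand.

```bash
python3 -c "
from h import *
go([.58,-.04,.25],np.radians(96))"
```

```text
inc [-548.5 -382.    -0.7] [-0.0017 -0.0007 -0.5115]
```

Call:
play_rows(increments="-548 -382 0 0 0 -0.51 0;-548 -382 0 0 0 -0.51 0;-548 -382 0 0 0 -0.51 0;-548 -382 0 0 0 -0.51 0;-548 -382 0 0 0 -0.51 0;-548 -382 0 0 0 -0.51 0;-548 -382 0 0 0 -0.51 0;-548 -382 0 0 0 -0.51 0;-548 -382 0 0 0 -0.51 0;-548 -382 0 0 0 -0.51 0;-548 -382 0 0 0 -0.51 0;-548 -382 0 0 0 -0.51 0")

```text
time: 1.35
eef_pos: [0.5382, 0.026, 0.4041]
eef_rot: [-3.14, -0.001, -3.039]
wrist_force: [0.5, 0.8, 0.3]
grip_width: 0.0854
```

```bash
python3 -c "
from h import *
st();go([.58,-.04,.25],np.radians(96))"
```

```text
1.35 [0.5382 0.026  0.4041] [-3.1405e+00 -1.3000e-03 -3.0388e+00] F [0.5 0.8 0.3] w 0.0854 q [-0.11  0.13  1.63 -0.    1.38 -1.79]
inc [-34.9 -69.9  -0.8] [-0.0011 -0.0013 -0.0019]
```

Call:
play_rows(increments="-35 -70 0 0 0 0 0;-35 -70 0 0 0 0 0;-35 -70 0 0 0 0 0;-35 -70 0 0 0 0 0;-35 -70 0 0 0 0 0")

```text
time: 1.85
eef_pos: [0.5796, -0.0391, 0.4037]
eef_rot: [-3.141, -0.002, -3.038]
wrist_force: [0.0, -0.3, 0.5]
grip_width: 0.0856
```

```bash
python3 -c "
from h import *
st();d=cap('wrist');save(d,'w1.png',None,1.5)
T=np.linalg.inv(d['view']);print(T)"
```

```text
1.85 [ 0.5796 -0.0391  0.4037] [-3.1413e+00 -2.5000e-03 -3.0378e+00] F [ 0.  -0.3  0.5] w 0.0856 q [-0.22  0.22  1.53 -0.    1.4  -1.89]
[[-1.02731239e-01 -9.53201420e-01 -2.84347226e-01  5.05124650e-01]
 [ 9.94708967e-01 -9.86175852e-02 -2.87861500e-02 -4.80881420e-02]
 [-6.02637697e-04 -2.85799972e-01  9.58289107e-01  3.74046396e-01]
 [ 0.00000000e+00  0.00000000e+00  0.00000000e+00  1.00000000e+00]]
```

View pics/w1.png

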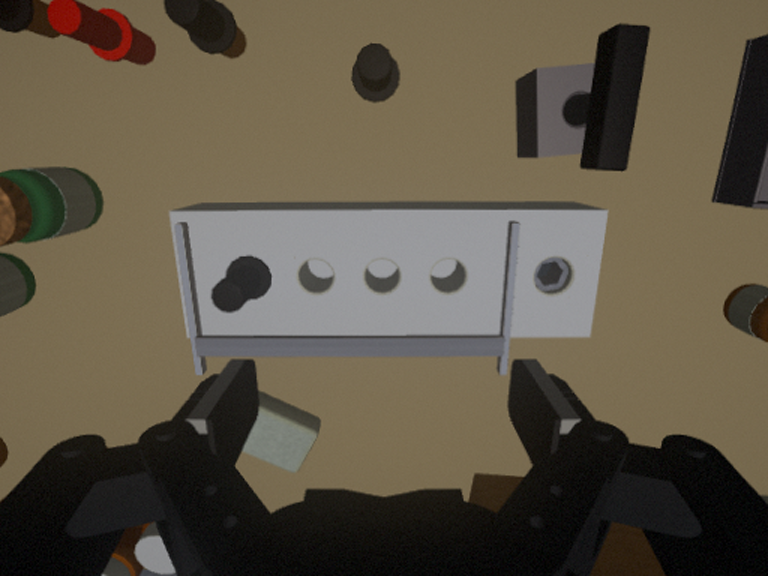

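Wrist view: used tester at (247,280), empty holes at (317,275), (382,275), (448,275), screw (552,275), fresh testers (375,70), (205,25), key handle (615,95) over the holder.

```bash
cat > m2.py <<'E'
from h import *
from scipy.optimize import least_squares
d=load('wrist');f=d['frame'];g=f.min(2).astype(np.uint8)
C=cloud(d)
m=((g>85)&(abs(C[...,2]-.06)<.012)).astype(np.uint8)
k,l,s,c=cv2.connectedComponentsWithStats(m);i=1+np.argmax(s[1:,4]);m=(l==i).astype(np.uint8)
print(s[i],np.median(C[...,2][m>0]))
cs,_=cv2.findContours(m,cv2.RETR_EXTERNAL,cv2.CHAIN_APPROX_NONE)
p=world(d,max(cs,key=len).reshape(-1,2),.06)
print('rect',cv2.minAreaRect((p[:,:2]*1000).astype(np.float32)))
# holes: radial edge search along plane circles
est=lambda c,a:np.array([[c[0]-np.sin(a)*y,c[1]+np.cos(a)*y] for y in(-.055,-.005,.045,.125)])
gs=cv2.GaussianBlur(f.mean(2),(0,0),.7)
c0=(.59,-.034);a=np.radians(6)
for j,(e,R0) in enumerate(zip(est(c0,a),(.01325,.01325,.01325,.0145))):
    e=e.copy()
    for it in range(3):
        pts=[]
        for t in np.linspace(0,2*np.pi,60,endpoint=False):
            rr=np.arange(R0-.004,R0+.005,.00025)
            P=np.c_[e[0]+rr*np.cos(t),e[1]+rr*np.sin(t),np.full(len(rr),.06)]
            uv=proj(d,P).astype(np.float32)
            v=cv2.remap(gs.astype(np.float32),uv[:,:1],uv[:,1:],cv2.INTER_LINEAR).ravel()
            gr=np.gradient(v);b=np.argmax(gr)
            if gr[b]>1.5: pts.append(P[b,:2])
        pts=np.array(pts)
        r=least_squares(lambda x:np.hypot(pts[:,0]-x[0],pts[:,1]-x[1])-x[2],[*e,R0],loss='soft_l1',f_scale=.0005);e=r.x[:2]
    print(j,np.round(r.x,4),len(pts))
E
python3 m2.py
```

```text
[  113   139   293   111 21018] 0.06100942126528991
rect ((606.4542236328125, -33.954345703125), (133.1656036376953, 321.45361328125), 6.084790229797363)
0 [ 0.5954 -0.0899  0.0136] 46
1 [ 0.5904 -0.0404  0.0135] 42
2 [0.5852 0.0091 0.0135] 43
3 [0.5777 0.0887 0.0141] 60
```

```bash
python3 -c "
from h import *
st();go([.6006,-.1396,.095],np.radians(96))"
```

```text
1.9 [ 0.5796 -0.0388  0.4039] [-3.1411e+00 -2.1000e-03 -3.0372e+00] F [-0.5  0.2  0.1] w 0.0858 q [-0.22  0.22  1.53 -0.    1.4  -1.89]
inc [ -10.8 -102.3  154. ] [-0.0005 -0.0021 -0.0003]
```

Call:
play_rows(increments="-5 -50 20 0 0 0 60;-11 -102 50 0 0 0 80;-11 -102 80 0 -0.002 0 90;-11 -102 120 0 -0.002 0 90;-11 -102 154 0 -0.002 0 90;-11 -102 154 0 -0.002 0 90;-11 -102 154 0 -0.002 0 90;-11 -102 154 0 -0.002 0 200;-11 -102 154 0 -0.002 0 200;-11 -102 154 0 -0.002 0 200;-11 -102 154 0 -0.002 0 200;-11 -102 154 0 -0.002 0 200", newtons=30)

```text
time: 3.1
eef_pos: [0.602, -0.1394, 0.2529]
eef_rot: [-3.139, 0.004, -3.037]
wrist_force: [-0.5, 1.9, 6.7]
grip_width: 0.0214
```

```bash
python3 -c "
from h import *
st();d=cap('wrist');save(d,'w2.png',None,1.2)
go([.439,.32,.18],np.radians(96))"
```

```text
3.1 [ 0.602  -0.1394  0.2529] [-3.1394  0.0045 -3.0371] F [-0.5  1.9  6.7] w 0.0214 q [-0.37  0.45  1.56  0.    1.13 -2.04]
inc [113.8 473.7 -83.6] [-0.0022  0.0045 -0.0002]
```

View pics/w2.png

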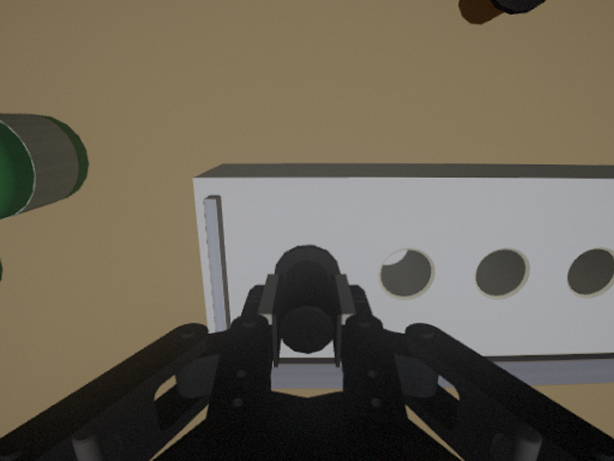

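Call:
play_rows(increments="0 0 -40 0 0 0 200;0 0 -80 0 0 0 200;20 90 -125 0 0.004 0 200;114 474 -125 0 0.004 0 200;114 474 -125 0 0.004 0 200;114 474 -125 0 0.004 0 200;114 474 -125 0 0.004 0 200;114 474 -125 0 0.004 0 200;114 474 -125 0 0.004 0 200;114 474 -125 0 0.004 0 200;114 474 -125 0 0.004 0 200;114 474 -125 0 0.004 0 200")

```text
time: 4.35
eef_pos: [0.4372, 0.3224, 0.3772]
eef_rot: [-3.14, 0.002, -3.036]
wrist_force: [0.5, -0.0, -1.6]
grip_width: 0.0208
```

```bash
python3 -c "
from h import *
st();go([.439,.32,.085],np.radians(96))
d=cap('scene');C=cloud(d)
m=(C[...,2]>.03)&(C[...,2]<.052)&(C[...,0]>.3)&(C[...,0]<.58)&(C[...,1]>.18)&(C[...,1]<.5)
p=C[m][:,:2]*1000
print(cv2.minAreaRect(p.astype(np.float32)),len(p))
d=cap('side');C=cloud(d)
m=(C[...,2]>.03)&(C[...,2]<.052)&(C[...,0]>.3)&(C[...,0]<.58)&(C[...,1]>.18)&(C[...,1]<.5)
p=C[m][:,:2]*1000
print(cv2.minAreaRect(p.astype(np.float32)),len(p))
"
```

```text
4.35 [0.4372 0.3224 0.3772] [-3.1401e+00  1.8000e-03 -3.0363e+00] F [ 0.5 -0.  -1.6] w 0.0208 q [ 0.48  0.16  1.65 -0.    1.33 -1.2 ]
inc [ -1.2  -2.4 137.3] [-0.0014  0.0018  0.0006]
((478.772705078125, 322.3929748535156), (206.191650390625, 175.18649291992188), 2.6181225776672363) 531
((476.1081237792969, 354.5555419921875), (212.0401153564453, 234.60009765625), 5.534734725952148) 598
```

Call:
play_rows(increments="-1 -2 45 0 0 0 200;-1 -2 90 0 0 0 200;-1 -2 125 0 0 0 200;-1 -2 137 0 0 0 200;-1 -2 137 0 0 0 200;-1 -2 137 0 0 0 90;-1 -2 137 0 0 0 90;-1 -2 137 0 0 0 90;-1 -2 110 0 0 0 90;-1 -2 60 0 0 0 90;-1 -2 0 0 0 0 90;-1 -2 0 0 0 0 90")

```text
time: 5.65
eef_pos: [0.4394, 0.3237, 0.3857]
eef_rot: [3.136, 0.016, -3.03]
wrist_force: [0.9, 0.3, 0.3]
grip_width: 0.055
```

```bash
cat > look.py <<'E'
from h import *
import sys
s=st()
d=cap('side');C=cloud(d)
e=cap('scene');D=cloud(e)
def tops(C,f):
    m=(C[...,2]>.055)&(C[...,2]<.2)&(C[...,0]>.2)&(C[...,0]<.72)&(abs(C[...,1])<.5)
    k,l,q,c=cv2.connectedComponentsWithStats(m.astype(np.uint8))
    for i in range(1,k):
        if not 30<q[i,4]<400: continue
        p=C[l==i];h=p[p[:,2]>.078]
        if len(h)<5: continue
        print(np.round((h.min(0)+h.max(0))[:2]/2,3),'z',round(p[:,2].max(),3),f[l==i].mean(0).round())
tops(C,d['frame']);print();tops(D,e['frame'])
E
python3 look.py; python3 -c "
from h import *
go([.43,-.17,.22],np.radians(96))
save(load('side'),'s2.png',(130,90,350,340),2.3)"
```

```text
5.65 [0.4394 0.3237 0.3857] [ 3.1356  0.0157 -3.0302] F [0.9 0.3 0.3] w 0.055 q [ 0.48  0.16  1.64 -0.    1.33 -1.21]
[0.439 0.32 ] z 0.097 [22. 20. 21.]
[0.459 0.086] z 0.112 [41. 38. 33.]
[ 0.452 -0.059] z 0.096 [45. 41. 34.]
[ 0.431 -0.174] z 0.094 [44. 40. 33.]
[ 0.443 -0.246] z 0.095 [145.  39.  31.]
[ 0.427 -0.319] z 0.094 [40. 37. 32.]
[ 0.426 -0.389] z 0.093 [ 91.  47. 104.]

[0.446 0.32 ] z 0.096 [16. 15. 13.]
[0.461 0.085] z 0.113 [30. 28. 23.]
[ 0.453 -0.06 ] z 0.096 [34. 31. 24.]
[ 0.329 -0.458] z 0.098 [67. 66. 42.]
[ 0.432 -0.175] z 0.095 [35. 32. 25.]
[0.609 0.302] z 0.079 [21. 17. 14.]
[ 0.445 -0.247] z 0.095 [92. 35. 27.]
[ 0.429 -0.318] z 0.095 [33. 30. 24.]
[ 0.429 -0.39 ] z 0.095 [59. 38. 62.]
[ 0.454 -0.5  ] z 0.117 [40. 38. 35.]
inc [  63.2 -489.2    4.1] [0.0035 0.0093 0.0066]
```

View pics/s2.png

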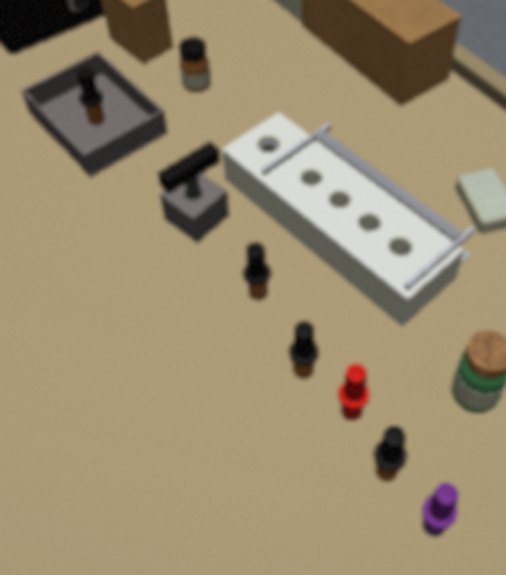

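Used tester stands upright in the tray (92,95); holes all empty; fresh testers unmoved at (257,270), (303,350), (390,455). Next: fresh tester A at (0.4525,-0.0595).

```bash
python3 -c "
from h import *
go([.4525,-.0595,.19],np.radians(96))"
```

```text
inc [  28.8 -382.    34.8] [0.0035 0.0093 0.0066]
```

Call:
play_rows(increments="29 -382 0 0.003 0.009 0.006 90;29 -382 0 0.003 0.009 0.006 90;29 -382 0 0.003 0.009 0.006 90;29 -382 0 0.003 0.009 0.006 90;29 -382 0 0.003 0.009 0.006 90;29 -382 0 0.003 0.009 0.006 90;29 -382 20 0.003 0.009 0.006 90;29 -382 35 0.003 0.009 0.006 90;29 -382 35 0.003 0.009 0.006 90;29 -382 35 0.003 0.009 0.006 90;29 -382 35 0.003 0.009 0.006 90")

```text
time: 6.85
eef_pos: [0.4521, -0.0587, 0.3442]
eef_rot: [3.14, -0.001, -3.035]
wrist_force: [-0.7, 0.4, 0.5]
grip_width: 0.0554
```

```bash
cat > vial.py <<'E'
from h import *
import sys
# wrist: cap top circle (z=ztop) near (x,y); prints centre
def cap_at(d,x,y,zt):
    C=cloud(d);m=(abs(C[...,2]-zt)<.008)&(np.hypot(C[...,0]-x,C[...,1]-y)<.03)
    p=C[m];print('n',len(p),'z',np.round(np.median(p[:,2]),4))
    h=p[p[:,2]>np.median(p[:,2])-.003]
    (cx,cy),r=cv2.minEnclosingCircle((h[:,:2]*1000).astype(np.float32));print('cap',round(cx,1),round(cy,1),'r',round(r,1),'mean',np.round(h.mean(0)*1000,1))
if __name__=='__main__':
    st();d=cap('wrist');x,y,z=map(float,sys.argv[1:4]);cap_at(d,x,y,z)
    if len(sys.argv)>4: save(d,sys.argv[4])
E
python3 vial.py .4525 -.0595 .092
```

```text
6.85 [ 0.4521 -0.0587  0.3442] [ 3.1399e+00 -1.0000e-03 -3.0354e+00] F [-0.7  0.4  0.5] w 0.0554 q [-0.32  0.01  1.89  0.    1.24 -2.  ]
n 572 z 0.0928
cap 450.9 -59.2 r 10.9 mean [450.3 -59.4  92.8]
```

```bash
python3 -c "
from h import *
go([.451,-.0592,.077],np.radians(96))"
```

```text
inc [  1.4  -0.7 112.7] [ 0.001  -0.      0.0024]
```

Call:
play_rows(increments="1.4 -0.7 50 0 0 0 90;1.4 -0.7 90 0 0 0 90;1.4 -0.7 113 0 0 0 90;1.4 -0.7 113 0 0 0 90;1.4 -0.7 113 0 0 0 90;1.4 -0.7 113 0 0 0 200;1.4 -0.7 113 0 0 0 200;1.4 -0.7 113 0 0 0 200;1.4 -0.7 113 0 0 0 200;1.4 -0.7 60 0 0 0 200;1.4 -0.7 10 0 0 0 200;1.4 -0.7 -10 0 0 0 200")

```text
time: 8.1
eef_pos: [0.4522, -0.0598, 0.3596]
eef_rot: [-3.139, 0.007, -3.035]
wrist_force: [0.4, 0.2, 1.3]
grip_width: 0.0209
```

```bash
python3 -c "
from h import *
s=st();go([.5852,.0091,.18],np.radians(96))
T=np.linalg.inv(load('wrist')['view'])
"; python3 vial.py .4525 -.0595 .22
```

```text
8.1 [ 0.4522 -0.0598  0.3596] [-3.1392  0.0074 -3.0347] F [0.4 0.2 1.3] w 0.0209 q [-0.32 -0.01  1.87  0.    1.27 -2.  ]
inc [-139.4   54.3   25.5] [-0.0024  0.0074  0.0022]
8.1 [ 0.4522 -0.0598  0.3596] [-3.1392  0.0074 -3.0347] F [0.4 0.2 1.3] w 0.0209 q [-0.32 -0.01  1.87  0.    1.27 -2.  ]
n 3155 z 0.2189
cap 445.1 -62.1 r 26.8 mean [449.  -61.7 220.3]
```

Call:
play_rows(increments="-40 15 0 0 0 0 200;-90 35 0 -0.002 0.007 0.002 200;-139.5 54.5 0 -0.002 0.007 0.002 200;-139.5 54.5 0 -0.002 0.007 0.002 200;-139.5 54.5 25 -0.002 0.007 0.002 200;-139.5 54.5 45 -0.002 0.007 0.002 200;-139.5 54.5 55 -0.002 0.007 0.002 200;-139.5 54.5 55 -0.002 0.007 0.002 200;-139.5 54.5 55 -0.002 0.007 0.002 200")

```text
time: 9.05
eef_pos: [0.5866, 0.0086, 0.3093]
eef_rot: [-3.139, 0.006, -3.037]
wrist_force: [-0.3, -0.3, -0.3]
grip_width: 0.021
```

```bash
python3 -c "
from h import *
s=st();go([.5852,.0091,.095],np.radians(96))
d=cap('wrist');save(d,'w3.png',(100,80,420,384),1.8)"
```

```text
9.05 [0.5866 0.0086 0.3093] [-3.1389  0.0055 -3.0369] F [-0.3 -0.3 -0.3] w 0.021 q [-0.13  0.32  1.6  -0.    1.21 -1.81]
inc [ 1.7  0.8 59.3] [-0.0027  0.0055 -0.0001]
```

View pics/w3.png

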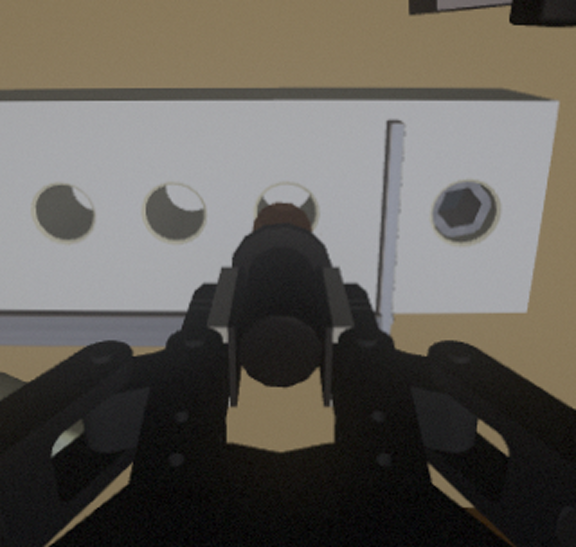

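Tester hangs over hole 3 (crop (283,230), hole (288,212)). Check the remaining offset numerically in this same view.

```bash
python3 m2.py; python3 -c "
from h import *
d=load('wrist')
print(proj(d,[[.5866,.0086,.17],[.5866,.0086,.12],[.5866,.0086,.077],[.5866,.0086,.06]]))
f=d['frame'].mean(2)
for r in (275,285,205,215): print(r,np.round(f[r,220:296]).astype(int).tolist())"
```

```text
[    0   135   411   152 38549] 0.06096248507107707
rect ((608.0724487304688, -34.87278747558594), (136.0303497314453, 323.9394226074219), 6.0656256675720215)
0 [ 0.5962 -0.0903  0.0129] 60
1 [ 0.59   -0.0401  0.0136] 60
2 [0.5846 0.009  0.0136] 44
3 [0.5775 0.089  0.014 ] 60
[[259.05850119 279.6757452 ]
 [258.27192528 231.04800021]
 [257.87062562 206.37873422]
 [257.7508956  199.03636543]]
275 [24, 27, 27, 27, 26, 24, 28, 42, 43, 43, 34, 22, 22, 27, 22, 24, 27, 27, 26, 28, 26, 27, 27, 25, 28, 28, 28, 23, 25, 26, 26, 26, 25, 31, 28, 23, 25, 29, 25, 29, 27, 29, 24, 27, 24, 28, 23, 30, 23, 25, 29, 29, 31, 28, 27, 25, 27, 24, 25, 18, 27, 36, 38, 40, 36, 25, 21, 24, 24, 22, 25, 23, 23, 24, 24, 25]
285 [23, 19, 23, 20, 24, 21, 28, 34, 39, 38, 40, 21, 20, 38, 91, 99, 57, 26, 26, 24, 26, 24, 22, 23, 26, 25, 20, 26, 27, 29, 24, 28, 30, 24, 28, 23, 24, 22, 25, 24, 22, 26, 26, 26, 27, 27, 23, 26, 27, 23, 28, 30, 26, 23, 42, 79, 102, 69, 23, 20, 25, 39, 38, 36, 30, 15, 19, 23, 22, 21, 22, 21, 24, 25, 22, 19]
205 [168, 169, 171, 169, 168, 169, 169, 167, 169, 169, 168, 167, 168, 168, 169, 168, 169, 168, 167, 166, 143, 58, 58, 57, 59, 52, 46, 46, 43, 45, 44, 41, 42, 42, 46, 45, 45, 41, 43, 43, 46, 44, 45, 46, 46, 47, 50, 52, 51, 53, 51, 49, 67, 108, 139, 146, 164, 169, 168, 168, 166, 168, 169, 169, 168, 168, 168, 168, 169, 168, 168, 168, 168, 168, 167, 168]
215 [167, 168, 167, 168, 168, 168, 169, 167, 168, 167, 167, 168, 156, 101, 45, 47, 49, 48, 47, 46, 49, 47, 48, 46, 47, 46, 46, 48, 47, 46, 46, 45, 46, 44, 47, 46, 48, 45, 45, 48, 48, 44, 49, 48, 45, 50, 46, 49, 47, 45, 49, 45, 46, 47, 47, 49, 45, 43, 56, 102, 154, 167, 168, 168, 167, 167, 168, 167, 168, 167, 168, 169, 169, 168, 167, 169]
```

```bash
python3 -c "
from h import *
s=st();go([.585,.0110,.095],np.radians(96))"
```

```text
9.1 [0.587  0.0086 0.31  ] [-3.1386  0.007  -3.0369] F [ 0.4  0.7 -0.7] w 0.0213 q [-0.13  0.32  1.6  -0.    1.21 -1.81]
inc [ 2.1  2.8 60. ] [-0.003  0.007 -0.   ]
```

Call:
play_rows(increments="2 2.8 0 -0.003 0.006 0 200;2 2.8 0 -0.003 0.006 0 200;2 2.8 10 -0.003 0.006 0 200;2 2.8 20 -0.003 0.006 0 200;2 2.8 25 -0.003 0.006 0 200;2 2.8 30 -0.003 0.006 0 200")

```text
time: 9.7
eef_pos: [0.5854, 0.0109, 0.2796]
eef_rot: [-3.141, 0.002, -3.037]
wrist_force: [2.5, -0.4, 0.8]
grip_width: 0.0213
```

```bash
python3 -c "
from h import *
s=st();go([.585,.0110,.095],np.radians(96));go([.585,.0110,.255],np.radians(96))"
```

```text
9.7 [0.5854 0.0109 0.2796] [-3.1409e+00  2.2000e-03 -3.0369e+00] F [ 2.5 -0.4  0.8] w 0.0213 q [-0.13  0.36  1.63 -0.    1.16 -1.8 ]
inc [ 0.4  0.2 29.6] [-0.0007  0.0022 -0.0001]
inc [ 1.000e-01  1.000e-01 -1.304e+02] [-0.0007  0.0022 -0.0001]
```

Call:
play_rows(increments="-0.6 0 10 0 0.002 0 200;-0.6 0 20 0 0.002 0 200;-0.6 0 28 0 0.002 0 200;-0.6 0 30 0 0.002 0 200;-0.6 0 30 0 0.002 0 200")

```text
time: 10.2
eef_pos: [0.5862, 0.011, 0.2508]
eef_rot: [-3.141, -0.0, -3.037]
wrist_force: [-3.0, -0.5, 9.4]
grip_width: 0.0212
```

```bash
python3 -c "
from h import *
s=st();"
```

```text
10.2 [0.5862 0.011  0.2508] [-3.1412e+00 -1.0000e-04 -3.0370e+00] F [-3.  -0.5  9.4] w 0.0212 q [-0.13  0.4   1.64 -0.    1.1  -1.8 ]
```

Call:
play_rows(increments="0 0 0 0 0 0 110;0 0 0 0 0 0 110;0 0 0 0 0 0 110;0 0 -50 0 0 0 110;0 0 -95 0 0 0 90")

```text
time: 10.7
eef_pos: [0.5853, 0.0112, 0.3443]
eef_rot: [3.141, -0.006, -3.037]
wrist_force: [1.6, -0.3, 0.3]
grip_width: 0.0554
```

```bash
python3 look.py; python3 -c "
from h import *
go([.431,-.1735,.19],np.radians(96))"
```

```text
10.7 [0.5853 0.0112 0.3443] [ 3.1405 -0.0058 -3.0371] F [ 1.6 -0.3  0.3] w 0.0554 q [-0.13  0.28  1.57 -0.    1.29 -1.8 ]
[0.581 0.043] z 0.199 [56. 51. 41.]
[0.459 0.086] z 0.112 [42. 39. 34.]
[ 0.431 -0.175] z 0.095 [46. 42. 35.]
[ 0.442 -0.246] z 0.095 [149.  41.  32.]
[ 0.427 -0.32 ] z 0.094 [42. 39. 33.]
[ 0.425 -0.389] z 0.093 [ 94.  48. 107.]

[0.509 0.067] z 0.2 [29. 27. 23.]
[ 0.33  -0.458] z 0.097 [70. 68. 43.]
[ 0.433 -0.175] z 0.094 [36. 33. 25.]
[0.61  0.303] z 0.079 [17. 14. 13.]
[ 0.444 -0.247] z 0.095 [94. 35. 27.]
[ 0.43  -0.318] z 0.096 [35. 32. 25.]
[ 0.43 -0.39] z 0.095 [61. 39. 64.]
[ 0.466 -0.5  ] z 0.116 [43. 41. 37.]
inc [ 176.4 -166.8    6.5] [-0.0036  0.0139  0.    ]
```

Call:
play_rows(increments="176 -167 0 -0.001 0.007 0 90;176 -167 0 -0.001 0.007 0 90;176 -167 0 -0.001 0.007 0 90;176 -167 0 -0.001 0.007 0 90;176 -167 0 -0.001 0.007 0 90;176 -167 0 -0.001 0.007 0 90;176 -167 0 -0.001 0.007 0 90;176 -167 0 -0.001 0.007 0 90")

```text
time: 11.6
eef_pos: [0.4317, -0.1731, 0.3511]
eef_rot: [-3.14, 0.007, -3.036]
wrist_force: [0.1, 0.6, 0.4]
grip_width: 0.0552
```

```bash
python3 vial.py .431 -.175 .092;  python3 -c "
from h import *
go([.431,-.1735,.077],np.radians(96))"
```

```text
11.6 [ 0.4317 -0.1731  0.3511] [-3.1398  0.0068 -3.0362] F [0.1 0.6 0.4] w 0.0552 q [-0.57  0.02  1.86  0.    1.25 -2.25]
n 537 z 0.0927
cap 430.1 -174.9 r 10.8 mean [ 429.5 -174.9   92.7]
inc [  1.8  -0.4 119.2] [-0.0019  0.0068  0.0015]
```

Call:
play_rows(increments="2.8 -0.3 50 -0.002 0.006 0 90;2.8 -0.3 95 -0.002 0.006 0 90;2.8 -0.3 119 -0.002 0.006 0 90;2.8 -0.3 119 -0.002 0.006 0 90;2.8 -0.3 119 -0.002 0.006 0 90;2.8 -0.3 119 -0.002 0.006 0 200;2.8 -0.3 119 -0.002 0.006 0 200;2.8 -0.3 119 -0.002 0.006 0 200;2.8 -0.3 119 -0.002 0.006 0 200;2.8 -0.3 70 -0.002 0.006 0 200;2.8 -0.3 20 -0.002 0.006 0 200;2.8 -0.3 0 -0.002 0.006 0 200")

```text
time: 12.85
eef_pos: [0.4304, -0.1743, 0.3564]
eef_rot: [-3.136, 0.008, -3.035]
wrist_force: [0.3, -0.6, -0.2]
grip_width: 0.021
```

```bash
python3 -c "
from h import *
st();go([.5908,-.0387,.195],np.radians(96));go([.5908,-.0387,.145],np.radians(96))"
```

```text
12.85 [ 0.4304 -0.1743  0.3564] [-3.1359  0.0078 -3.0354] F [ 0.3 -0.6 -0.2] w 0.021 q [-0.57  0.01  1.86  0.    1.26 -2.25]
inc [-173.9  117.8    7.1] [-0.0057  0.0078  0.0014]
inc [-173.5  118.1   57.1] [-0.0057  0.0078  0.0014]
```

Call:
play_rows(increments="-174 118 0 -0.005 0.007 0.001 200;-174 118 0 -0.005 0.007 0.001 200;-174 118 0 -0.005 0.007 0.001 200;-174 118 0 -0.005 0.007 0.001 200;-174 118 0 -0.005 0.007 0.001 200;-174 118 30 -0.005 0.007 0.001 200;-173.5 118 55 -0.005 0.007 0.001 200;-173.5 118 55 -0.005 0.007 0.001 200;-173.5 118 55 -0.005 0.007 0.001 200")

```text
time: 13.75
eef_pos: [0.5903, -0.0392, 0.3019]
eef_rot: [-3.141, -0.001, -3.037]
wrist_force: [1.0, -0.4, -0.2]
grip_width: 0.021
```

```bash
python3 -c "
from h import *
st();go([.5908,-.0387,.0955],np.radians(96))"
```

```text
13.75 [ 0.5903 -0.0392  0.3019] [-3.1412e+00 -7.0000e-04 -3.0370e+00] F [ 1.  -0.4 -0.2] w 0.021 q [-0.21  0.34  1.59 -0.    1.21 -1.89]
inc [-0.6  0.5 51.4] [-0.0004 -0.0007 -0.0002]
```

Call:
play_rows(increments="-0.6 0.5 0 0 0 0 200;-0.6 0.5 10 0 0 0 200;-0.6 0.5 18 0 0 0 200;-0.6 0.5 24 0 0 0 200;-0.6 0.5 24 0 0 0 200")

```text
time: 14.25
eef_pos: [0.591, -0.0389, 0.2771]
eef_rot: [-3.141, -0.0, -3.037]
wrist_force: [2.6, -1.2, -1.6]
grip_width: 0.0214
```

```bash
python3 -c "
from h import *
st();go([.5908,-.0387,.0955],np.radians(96))"
```

```text
14.25 [ 0.591  -0.0389  0.2771] [-3.1407e+00 -3.0000e-04 -3.0372e+00] F [ 2.6 -1.2 -1.6] w 0.0214 q [-0.21  0.37  1.61 -0.    1.16 -1.89]
inc [ 0.1  0.2 26.6] [-0.0009 -0.0003 -0.0003]
```

Call:
play_rows(increments="-0.3 0 10 0 0 0 200;-0.3 0 20 0 0 0 200;-0.3 0 26 0 0 0 200;-0.3 0 28 0 0 0 200;-0.3 0 28 0 0 0 200")

```text
time: 14.75
eef_pos: [0.5915, -0.0388, 0.2519]
eef_rot: [-3.141, -0.001, -3.037]
wrist_force: [-7.3, 0.6, 16.0]
grip_width: 0.0211
```

```bash
python3 -c "
from h import *
st()"
```

```text
14.75 [ 0.5915 -0.0388  0.2519] [-3.1408e+00 -9.0000e-04 -3.0369e+00] F [-7.3  0.6 16. ] w 0.0211 q [-0.21  0.41  1.62 -0.    1.11 -1.89]
```

Call:
play_rows(increments="0 0 0 0 0 0 110;0 0 0 0 0 0 110;0 0 0 0 0 0 110;0 0 -50 0 0 0 110;0 0 -95 0 0 0 90;0 0 -95 0 0 0 90")

```text
time: 15.35
eef_pos: [0.5942, -0.0392, 0.3542]
eef_rot: [-3.137, 0.013, -3.037]
wrist_force: [0.1, -0.2, 0.6]
grip_width: 0.0551
```

```bash
python3 look.py; python3 -c "
from h import *
go([.427,-.3165,.19],np.radians(96))"
```

```text
15.35 [ 0.5942 -0.0392  0.3542] [-3.1365  0.0126 -3.0367] F [ 0.1 -0.2  0.6] w 0.0551 q [-0.21  0.29  1.55 -0.    1.29 -1.89]
[ 0.593 -0.01 ] z 0.2 [70. 63. 50.]
[0.459 0.086] z 0.113 [42. 39. 34.]
[ 0.442 -0.246] z 0.095 [149.  41.  32.]
[ 0.427 -0.319] z 0.093 [43. 39. 34.]
[ 0.425 -0.389] z 0.094 [ 94.  48. 107.]

[0.513 0.041] z 0.199 [30. 29. 24.]
[ 0.601 -0.075] z 0.2 [53. 51. 43.]
[ 0.329 -0.458] z 0.097 [69. 68. 43.]
[ 0.445 -0.247] z 0.097 [94. 36. 27.]
[ 0.43  -0.318] z 0.095 [35. 32. 25.]
[ 0.43 -0.39] z 0.095 [61. 39. 64.]
[ 0.46 -0.5 ] z 0.12 [42. 40. 36.]
inc [ 193.1 -259.     3.1] [-0.0016  0.0017  0.    ]
```

Call:
play_rows(increments="193 -259 0 -0.001 0.002 0 90;193 -259 0 -0.001 0.002 0 90;193 -259 0 -0.001 0.002 0 90;193 -259 0 -0.001 0.002 0 90;193 -259 0 -0.001 0.002 0 90;193 -259 0 -0.001 0.002 0 90;193 -259 0 -0.001 0.002 0 90;193 -259 0 -0.001 0.002 0 90;193 -259 0 -0.001 0.002 0 90")

```text
time: 16.35
eef_pos: [0.4264, -0.3162, 0.346]
eef_rot: [3.138, -0.002, -3.038]
wrist_force: [-0.0, 0.2, 0.7]
grip_width: 0.0554
```

```bash
python3 vial.py .427 -.3185 .092;  python3 -c "
from h import *
go([.427,-.3165,.077],np.radians(96))"
```

```text
16.35 [ 0.4264 -0.3162  0.346 ] [ 3.1383e+00 -2.4000e-03 -3.0383e+00] F [-0.   0.2  0.7] w 0.0554 q [-0.8   0.17  1.71  0.    1.26 -2.48]
n 556 z 0.0928
cap 426.5 -319.4 r 10.8 mean [ 425.9 -319.5   92.8]
inc [ -0.2  -1.2 114.4] [ 0.0027 -0.002   0.    ]
```

Call:
play_rows(increments="0.3 -1.8 50 0 0 0 90;0.3 -1.8 95 0.002 -0.002 0 90;0.3 -1.8 114 0.002 -0.002 0 90;0.3 -1.8 114 0.002 -0.002 0 90;0.3 -1.8 114 0.002 -0.002 0 90;0.3 -1.8 114 0.002 -0.002 0 200;0.3 -1.8 114 0.002 -0.002 0 200;0.3 -1.8 114 0.002 -0.002 0 200;0.3 -1.8 114 0.002 -0.002 0 200;0.3 -1.8 70 0.002 -0.002 0 200;0.3 -1.8 20 0.002 -0.002 0 200;0.3 -1.8 -10 0.002 -0.002 0 200")

```text
time: 17.6
eef_pos: [0.4273, -0.3181, 0.3604]
eef_rot: [-3.138, 0.003, -3.037]
wrist_force: [0.9, -0.6, -0.9]
grip_width: 0.0208
```

```bash
python3 -c "
from h import *
st();go([.5962,-.0886,.195],np.radians(96));go([.5962,-.0886,.145],np.radians(96))"
```

```text
17.6 [ 0.4273 -0.3181  0.3604] [-3.138   0.0033 -3.037 ] F [ 0.9 -0.6 -0.9] w 0.0208 q [-0.8   0.16  1.7   0.    1.28 -2.48]
inc [-191.9  210.6   10.3] [-0.0036  0.0033 -0.0001]
inc [-191.7  210.8   60.3] [-0.0036  0.0033 -0.0001]
```

Call:
play_rows(increments="-192 211 0 -0.003 0.003 0 200;-192 211 0 -0.003 0.003 0 200;-192 211 0 -0.003 0.003 0 200;-192 211 0 -0.003 0.003 0 200;-192 211 0 -0.003 0.003 0 200;-192 211 0 -0.003 0.003 0 200;-192 211 0 -0.003 0.003 0 200;-192 211 30 -0.003 0.003 0 200;-192 211 60 -0.003 0.003 0 200;-192 211 60 -0.003 0.003 0 200;-192 211 60 -0.003 0.003 0 200")

```text
time: 18.7
eef_pos: [0.5959, -0.089, 0.3001]
eef_rot: [-3.141, -0.001, -3.038]
wrist_force: [0.2, -0.3, -0.5]
grip_width: 0.021
```

```bash
python3 -c "
from h import *
st();go([.5962,-.0886,.0955],np.radians(96))"
```

```text
18.7 [ 0.5959 -0.089   0.3001] [-3.1414e+00 -1.3000e-03 -3.0379e+00] F [ 0.2 -0.3 -0.5] w 0.021 q [-0.29  0.37  1.57 -0.    1.21 -1.97]
inc [-0.4  0.4 49.6] [-0.0001 -0.0013 -0.001 ]
```

Call:
play_rows(increments="-0.4 0.4 0 0 0 0 200;-0.4 0.4 10 0 0 0 200;-0.4 0.4 18 0 0 0 200;-0.4 0.4 24 0 0 0 200;-0.4 0.4 30 0 0 0 200")

```text
time: 19.2
eef_pos: [0.5964, -0.0886, 0.2697]
eef_rot: [-3.141, -0.001, -3.038]
wrist_force: [0.7, 0.1, 0.8]
grip_width: 0.021
```

```bash
python3 -c "
from h import *
st();go([.5962,-.0886,.0955],np.radians(96))"
```

```text
19.2 [ 0.5964 -0.0886  0.2697] [-3.1414e+00 -6.0000e-04 -3.0379e+00] F [0.7 0.1 0.8] w 0.021 q [-0.29  0.4   1.59 -0.    1.15 -1.97]
inc [ 0.2 -0.  19.2] [-0.0002 -0.0006 -0.001 ]
```

Call:
play_rows(increments="0 0 10 0 0 0 200;0 0 17 0 0 0 200;0 0 20 0 0 0 200;0 0 21 0 0 0 200;0 0 21 0 0 0 200")

```text
time: 19.7
eef_pos: [0.5966, -0.0885, 0.252]
eef_rot: [-3.141, -0.001, -3.038]
wrist_force: [-7.3, 1.4, 17.5]
grip_width: 0.0211
```

```bash
python3 -c "
from h import *
st()"
```

```text
19.7 [ 0.5966 -0.0885  0.252 ] [-3.1414e+00 -1.1000e-03 -3.0376e+00] F [-7.3  1.4 17.5] w 0.0211 q [-0.29  0.43  1.59 -0.    1.12 -1.97]
```

Call:
play_rows(increments="0 0 0 0 0 0 110;0 0 0 0 0 0 110;0 0 0 0 0 0 110;0 0 -50 0 0 0 110;0 0 -95 0 0 0 90;0 0 -95 0 0 0 90")

```text
time: 20.3
eef_pos: [0.5994, -0.0892, 0.3544]
eef_rot: [-3.136, 0.012, -3.037]
wrist_force: [1.3, -0.5, 0.9]
grip_width: 0.0552
```

```bash
python3 -c "
from h import *
st();go([.475,.087,.24],np.radians(96))"
```

```text
20.3 [ 0.5994 -0.0892  0.3544] [-3.1359  0.0121 -3.0374] F [ 1.3 -0.5  0.9] w 0.0552 q [-0.29  0.31  1.52 -0.    1.3  -1.97]
inc [104.9 187.9 -42.9] [-0.0057  0.0121 -0.0006]
```

Call:
play_rows(increments="105 188 -43 -0.005 0.01 0 90;105 188 -43 -0.005 0.01 0 90;105 188 -43 -0.005 0.01 0 90;105 188 -43 -0.005 0.01 0 90;105 188 -43 -0.005 0.01 0 90;105 188 -43 -0.005 0.01 0 90;105 188 -43 -0.005 0.01 0 90;105 188 -43 -0.005 0.01 0 90")

```text
time: 21.1
eef_pos: [0.4754, 0.0863, 0.3944]
eef_rot: [-3.141, 0.001, -3.039]
wrist_force: [-0.9, -0.2, 0.3]
grip_width: 0.0553
```

```bash
cat > key.py <<'E'
from h import *
import sys
x0,y0,z0=map(float,sys.argv[1:4])
st();d=cap('wrist');C=cloud(d)
m=(abs(C[...,2]-z0)<.008)&(np.hypot(C[...,0]-x0,C[...,1]-y0)<.06)
k,l,q,c=cv2.connectedComponentsWithStats(m.astype(np.uint8));i=1+np.argmax(q[1:,4]);p=C[l==i]
z=np.median(p[:,2]);A=np.c_[p[:,:2]-p[:,:2].mean(0),np.ones(len(p))];h=p[abs(p[:,2]-z)<.006]
A=np.c_[h[:,:2]-h[:,:2].mean(0),np.ones(len(h))];co=np.linalg.lstsq(A,h[:,2],rcond=None)[0]
print('z',z,'slopes',co[:2],'n',len(h))
r=cv2.minAreaRect((h[:,:2]*1000).astype(np.float32));print(r)
save(d,sys.argv[4],None,1.5)
E
python3 key.py .459 .086 .099 w4.png; python3 look.py
```

```text
21.1 [0.4754 0.0863 0.3944] [-3.1405e+00  1.2000e-03 -3.0385e+00] F [-0.9 -0.2  0.3] w 0.0553 q [ 0.    0.02  1.77 -0.    1.35 -1.67]
z 0.10318015343868814 slopes [-14.86696742  -1.53513692] n 11
((417.50006103515625, 87.51081848144531), (0.30350399017333984, 9.22536563873291), 2.2205779552459717)
21.15 [0.4755 0.0861 0.3944] [-3.1407e+00  1.1000e-03 -3.0390e+00] F [-0.7  0.7  0.1] w 0.0554 q [ 0.    0.02  1.77 -0.    1.35 -1.67]
[0.577 0.436] z 0.113 [108.  82.  52.]
[0.459 0.085] z 0.112 [42. 39. 34.]
[ 0.441 -0.246] z 0.095 [148.  41.  32.]
[ 0.426 -0.389] z 0.094 [ 93.  48. 106.]

[0.463 0.085] z 0.112 [30. 28. 23.]
[ 0.328 -0.458] z 0.097 [68. 67. 42.]
[0.61 0.3 ] z 0.079 [17. 14. 13.]
[ 0.446 -0.247] z 0.097 [93. 35. 27.]
[ 0.429 -0.39 ] z 0.096 [60. 39. 63.]
[ 0.449 -0.499] z 0.114 [47. 45. 39.]
```

View pics/w4.png

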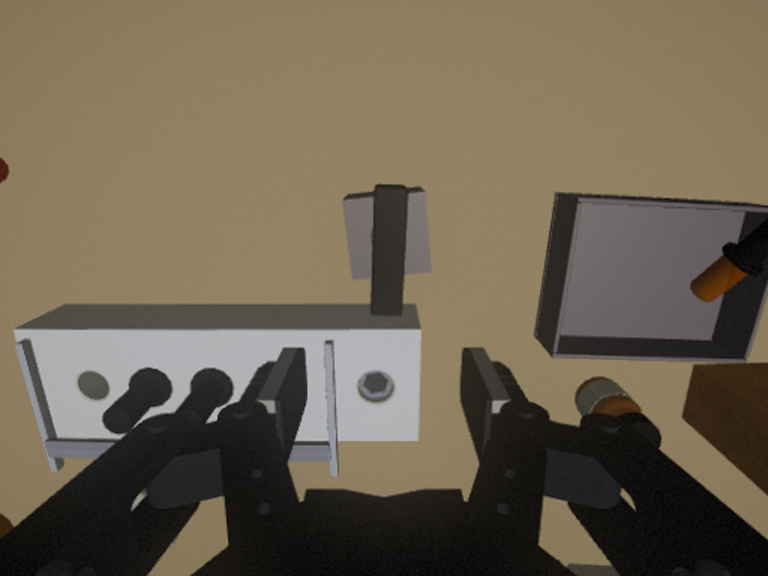

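Wrist view: two seated testers visible and hole 0 empty, key handle (390,250) over holder, screw (376,385). The tray was knocked: its used tester now leans/lies inside at (725,265). It is still in the tray; I'll check it later.

Run:
```python
from h import *
d=load('wrist');C=cloud(d)
m=(abs(C[...,2]-.111)<.008)&(np.hypot(C[...,0]-.459,C[...,1]-.086)<.07)
k,l,q,c=cv2.connectedComponentsWithStats(m.astype(np.uint8));i=1+np.argmax(q[1:,4]);p=C[l==i];h=p[abs(p[:,2]-np.median(p[:,2]))<.005]
A=np.c_[h[:,:2]-h[:,:2].mean(0),np.ones(len(h))];print(np.linalg.lstsq(A,h[:,2],rcond=None)[0],len(h),c[i])
print(cv2.minAreaRect((h[:,:2]*1000).astype(np.float32)))
# holder top
m=(abs(C[...,2]-.05)<.006)&(np.hypot(C[...,0]-.459,C[...,1]-.086)<.06)&(d['frame'].mean(2)>60)
p=C[m];print('holder',cv2.minAreaRect((p[:,:2]*1000).astype(np.float32)),len(p))
# socket hex corners: dark hexagon crop
s=proj(d,[[.5775,.089,.052]])[0];print(s)
for n in('side','scene'):
    d=load(n);C=cloud(d)
    m=(abs(C[...,2]-.05)<.006)&(np.hypot(C[...,0]-.459,C[...,1]-.086)<.06)
    p=C[m];print(n,'holder',cv2.minAreaRect((p[:,:2]*1000).astype(np.float32)),len(p))
d=load('wrist');save(d,'w5.png',(200,180,330,280),6)
save(load('side'),'s3.png',(120,90,340,230),3.4)
```

```text
[ 0.00199398 -0.00250449  0.10983532] 1889 [258.93713682 166.31537242]
((457.6885986328125, 86.1169204711914), (80.23866271972656, 19.99285888671875), 3.766446828842163)
holder ((457.7626647949219, 86.15821838378906), (60.33685302734375, 60.171714782714844), 11.844450950622559) 1732
[250.34296841 254.75493261]
side holder ((459.4635925292969, 84.93048095703125), (61.2907829284668, 60.25907516479492), 10.349987030029297) 272
scene holder ((460.2833251953125, 85.33222961425781), (63.11211013793945, 62.452484130859375), 12.405380249023438) 197
```

View pics/s3.png

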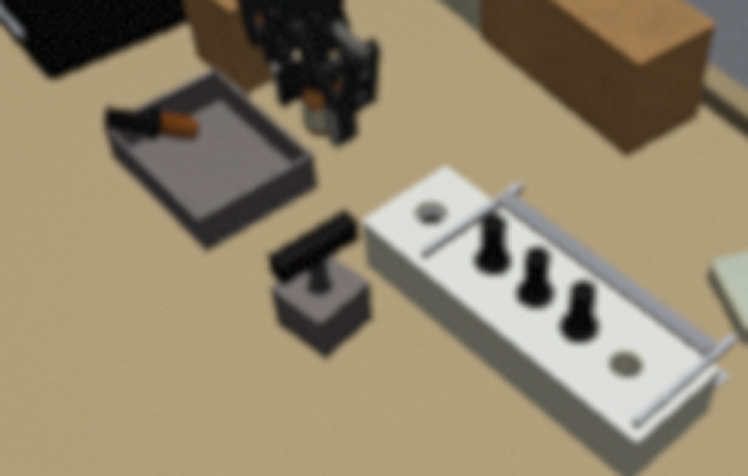

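Side view: three fresh testers seated flush at (490,245), (535,280), (580,310), hole 0 empty. The used tester leans over the tray's wall (cap (125,120), body (180,125)). I'll mend that first.

Run:
```python
from h import *
for n in('wrist','side','scene'):
    d=load(n);C=cloud(d);f=d['frame'].astype(int)
    box=(C[...,0]>.3)&(C[...,0]<.58)&(C[...,1]>.2)&(C[...,1]<.52)&(C[...,2]>.003)&(C[...,2]<.1)
    am=box&(f[...,0]>f[...,2]*1.6)&(f[...,0]>35)&(C[...,2]>.01)&(C[...,0]<.54)
    hi=box&(C[...,2]>.05)&(C[...,0]<.54)&(f.max(2)<60)
    for nm,m in(('amber',am),('hi',hi)):
        p=C[m]
        if len(p)<8: print(n,nm,len(p));continue
        c=np.median(p,0);q=p[np.linalg.norm(p-c,axis=1)<.06];u,s,v=np.linalg.svd(q-q.mean(0),full_matrices=False)
        print(n,nm,len(q),'c',np.round(q.mean(0),3),'dir',np.round(v[0],2),'min',np.round(q.min(0),3),'max',np.round(q.max(0),3))
    m=(abs(C[...,2]-.043)<.004)&box;p=C[m]
    print(n,'rim',len(p),cv2.minAreaRect((p[:,:2]*1000).astype(np.float32)) if len(p)>3 else 0)
    m=(abs(C[...,2]-.004)<.003)&box&(f.max(2)-f.min(2)<25);p=C[m];print('floor',len(p),np.round(p.min(0),3),np.round(p.max(0),3))
```

```text
wrist amber 621 c [0.468 0.361 0.03 ] dir [ 0.83 -0.2  -0.52] min [0.448 0.353 0.012] max [0.49  0.393 0.049]
wrist hi 139 c [0.434 0.37  0.052] dir [ 0.99  0.1  -0.07] min [0.416 0.363 0.05 ] max [0.455 0.379 0.057]
wrist rim 2534 ((495.5916748046875, 327.15228271484375), (176.0521240234375, 201.9816436767578), 3.586698293685913)
floor 8709 [0.404 0.222 0.003] [0.542 0.398 0.007]
side amber 66 c [0.469 0.366 0.028] dir [-0.6  -0.69  0.4 ] min [0.449 0.353 0.011] max [0.49  0.394 0.044]
side hi 42 c [0.421 0.373 0.056] dir [ 0.96 -0.04 -0.27] min [0.406 0.367 0.05 ] max [0.442 0.378 0.067]
side rim 322 ((493.4503173828125, 348.9031982421875), (177.30569458007812, 246.4636688232422), 2.805763006210327)
floor 556 [0.41  0.224 0.003] [0.556 0.442 0.007]
scene amber 85 c [0.473 0.367 0.03 ] dir [ 0.83 -0.32 -0.46] min [0.452 0.353 0.011] max [0.494 0.394 0.047]
scene hi 34 c [0.43  0.375 0.056] dir [ 0.94 -0.16 -0.28] min [0.418 0.367 0.05 ] max [0.448 0.384 0.064]
scene rim 271 ((496.4492492675781, 310.84942626953125), (169.63124084472656, 174.71261596679688), 1.596941351890564)
floor 324 [0.408 0.223 0.003] [0.547 0.396 0.007]
```

```bash
python3 -c "
from h import *
go([.372,.373,.15],np.radians(96));go([.372,.373,.073],np.radians(96))"
```

```text
inc [ 73.7 296.   89.2] [-0.0008  0.0011 -0.0023]
inc [ 73.8 296.1 166.2] [-0.0008  0.0011 -0.0023]
```

Call:
play_rows(increments="74 296 0 0 0 0 255;74 296 0 0 0 0 255;74 296 40 0 0 0 255;74 296 80 0 0 0 255;74 296 89 0 0 0 255;74 296 89 0 0 0 255;74 296 89 0 0 0 255;74 296 130 0 0 0 255;74 296 166 0 0 0 255;74 296 166 0 0 0 255;74 296 166 0 0 0 255")

```text
time: 22.35
eef_pos: [0.3721, 0.3725, 0.2277]
eef_rot: [-3.14, -0.001, -3.04]
wrist_force: [1.1, 0.8, 0.4]
grip_width: 0.0001
```

```bash
python3 -c "
from h import *
st();d=cap('side')
go([.418,.373,.073],np.radians(96))"
```

```text
22.35 [0.3721 0.3725 0.2277] [-3.1398e+00 -7.0000e-04 -3.0402e+00] F [1.1 0.8 0.4] w 0.0001 q [ 0.62  0.32  1.8  -0.    1.02 -1.05]
inc [-44.9  -4.6   1.4] [ 0.0001  0.0026 -0.0033]
```

Call:
play_rows(increments="-15 -1.5 0 0 0 0 255;-20 -2 0 0 0 0 255;-25 -2.5 0 0 0 0 255;-30 -3 0 0 0 0 255;-35 -3.6 0 0 0 0 255;-40 -4.1 0 0 0 0 255;-45 -4.6 0 0 0 0 255;-45 -4.6 0 0 0 0 255;0 0 -10 0 0 0 255;0 0 -60 0 0 0 255;0 0 -130 0 0 0 255;0 0 -130 0 0 0 90")

```text
time: 23.6
eef_pos: [0.373, 0.3739, 0.3643]
eef_rot: [3.137, 0.01, -3.039]
wrist_force: [1.1, 0.4, 0.5]
grip_width: 0.0133
```

```bash
python3 -c "
from h import *
st();d=cap('side');save(d,'s4.png',(100,90,300,230),3.4);cap('scene')
for n in('side','scene'):
    d=load(n);C=cloud(d);f=d['frame'].astype(int)
    box=(C[...,0]>.36)&(C[...,0]<.555)&(C[...,1]>.2)&(C[...,1]<.52)&(C[...,2]>.012)&(C[...,2]<.1)
    am=box&(f[...,0]>f[...,2]*1.6)&(f[...,0]>35);p=C[am];print(np.round(p.mean(0),3))
    print('zmax',C[box][:,2].max())
"
```

```text
23.6 [0.373  0.3739 0.3643] [ 3.1374  0.0096 -3.0394] F [1.1 0.4 0.5] w 0.0133 q [ 0.62  0.14  1.7  -0.    1.29 -1.05]
[0.53  0.421 0.047]
zmax 0.0999293839671862
[0.483 0.373 0.025]
zmax 0.04966570172833962
```

View pics/s4.png

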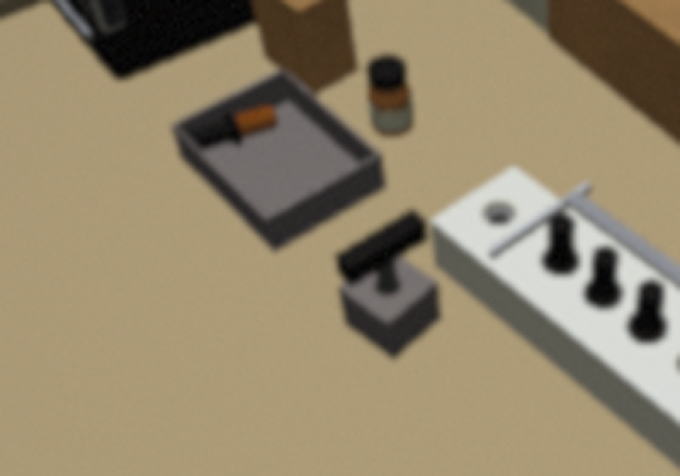

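The used tester now lies wholly inside the tray (235,120). Now the key: find the socket's hexagon phase from the earlier wrist view.

```bash
cat > hexm.py <<'E'
from h import *
import sys
# best wrist frame for socket is rectified on plane z=.052
d=load('wrist');c=np.array([float(sys.argv[1]),float(sys.argv[2])])
N=200;s=.0002
g=(np.mgrid[:N,:N]-N/2)*s   # rows -> x, cols -> y
P=np.c_[c[0]+g[0].ravel(),c[1]+g[1].ravel(),np.full(N*N,.052)]
uv=proj(d,P).astype(np.float32);im=cv2.remap(d['frame'],uv[:,0].reshape(N,N),uv[:,1].reshape(N,N),cv2.INTER_CUBIC)
cv2.imwrite('pics/'+sys.argv[3],cv2.resize(im[:,:,::-1],None,fx=3,fy=3))
E
python3 hexm.py .5775 .089 hex1.png;  python3 -c "
from h import *
go([.4577,.0875,.18],np.radians(93.8));go([.4577,.0875,.097],np.radians(93.8))"
```

```text
inc [ -54.3 -293.7   28.3] [0.0052 0.0109 0.0356]
inc [ -53.4 -294.1  111.3] [0.0052 0.0109 0.0356]
```

View pics/hex1.png

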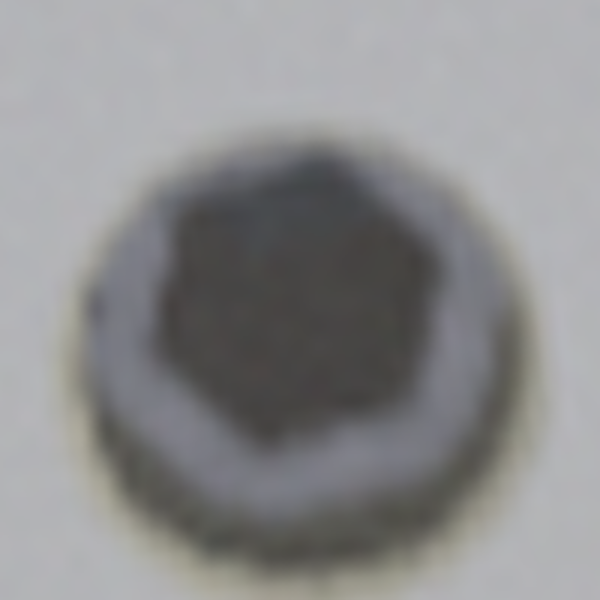

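Rectified socket view (0.067 mm/px, x down, y right): hexagon centred near (298,300), corners at (320,160)/(270,440), (440,265)/(165,340). That puts one corner direction at about -11° in world.

Call:
play_rows(increments="-54 -294 0 0.005 0.01 0.035 90;-54 -294 0 0.005 0.01 0.035 90;-54 -294 0 0.005 0.01 0.035 90;-54 -294 0 0.005 0.01 0.035 90;-54 -294 0 0.005 0.01 0.035 90;-54 -294 0 0.005 0.01 0.035 90;-54 -294 28 0.005 0.01 0.035 90;-54 -294 28 0.005 0.01 0.035 90;-54 -294 28 0.005 0.01 0.035 90;-54 -294 28 0.005 0.01 0.035 90")

```text
time: 24.7
eef_pos: [0.4572, 0.0881, 0.3355]
eef_rot: [3.141, 0.001, -3.073]
wrist_force: [0.3, 0.1, -0.6]
grip_width: 0.0554
```

```bash
cat > keyt.py <<'E'
from h import *
import sys
x0,y0,z0=map(float,sys.argv[1:4])
st();d=cap('wrist');C=cloud(d)
m=(abs(C[...,2]-z0)<.008)&(np.hypot(C[...,0]-x0,C[...,1]-y0)<.07)
k,l,q,c=cv2.connectedComponentsWithStats(m.astype(np.uint8));i=1+np.argmax(q[1:,4]);p=C[l==i];h=p[abs(p[:,2]-np.median(p[:,2]))<.004]
A=np.c_[h[:,:2]-h[:,:2].mean(0),np.ones(len(h))];print('plane',np.round(np.linalg.lstsq(A,h[:,2],rcond=None)[0],4),len(h))
print(cv2.minAreaRect((h[:,:2]*1000).astype(np.float32)))
E
python3 keyt.py .4577 .0865 .11; python3 -c "
from h import *
go([.4577,.088,.097],np.radians(93.8))"
```

```text
24.7 [0.4572 0.0881 0.3355] [ 3.1412e+00  7.0000e-04 -3.0729e+00] F [ 0.3  0.1 -0.6] w 0.0554 q [ 0.    0.04  1.88  0.    1.22 -1.64]
plane [ 0.0024 -0.0016  0.1098] 2822
((457.6606750488281, 86.0379638671875), (80.14114379882812, 19.99690818786621), 3.782808542251587)
inc [-0.1 -0.3 83.9] [0.0003 0.0017 0.0027]
```

Call:
play_rows(increments="0 0 40 0 0.001 0.003 90;0 0 70 0 0.001 0.003 90;0 0 84 0 0.001 0.003 90;0 0 84 0 0.001 0.003 90;0 0 84 0 0.001 0.003 200;0 0 84 0 0.001 0.003 200;0 0 84 0 0.001 0.003 200;0 0 84 0 0.001 0.003 200;0 0 84 0 0.001 0.003 200", newtons=70)

```text
time: 25.65
eef_pos: [0.4586, 0.0883, 0.2537]
eef_rot: [3.142, 0.004, -3.076]
wrist_force: [-0.4, -0.5, 5.7]
grip_width: 0.0194
```

```bash
python3 keyt.py .4577 .0865 .11
```

```text
25.65 [0.4586 0.0883 0.2537] [ 3.1415  0.0044 -3.0756] F [-0.4 -0.5  5.7] w 0.0194 q [ 0.    0.17  1.94  0.    1.03 -1.63]
plane [ 0.0028 -0.0044  0.1097] 6784
((453.3092041015625, 85.97224426269531), (44.15978240966797, 73.26853942871094), 73.64734649658203)
```

```bash
python3 -c "
from h import *
go([.4586,.0883,.190],np.radians(93.8));go([.5781,.0910,.190],np.radians(79));go([.5781,.0910,.165],np.radians(79))"
```

```text
inc [ -0.4   0.1 -91.3] [ 0.0001  0.0044 -0.0004]
inc [-119.8   -5.1  -90.8] [0.0007 0.0043 0.2579]
inc [-119.7   -5.1  -65.8] [0.0007 0.0043 0.2579]
```

Call:
play_rows(increments="0 0 -30 0 0.004 0 200;0 0 -60 0 0.004 0 200;0 0 -91 0 0.004 0 200;-60 -3 -91 0 0.004 0.1 200;-120 -5 -91 0 0.004 0.258 200;-120 -5 -91 0 0.004 0.258 200;-120 -5 -91 0 0.004 0.258 200;-120 -5 -91 0 0.004 0.258 200;-120 -5 -80 0 0.004 0.258 200;-120 -5 -66 0 0.004 0.258 200;-120 -5 -66 0 0.004 0.258 200")

```text
time: 26.8
eef_pos: [0.5761, 0.0912, 0.3166]
eef_rot: [-3.141, -0.007, 2.95]
wrist_force: [-0.8, 0.8, -2.2]
grip_width: 0.0191
```

Run:
```python
from h import *
st();go([.5781,.0910,.165],np.radians(79));d=cap('wrist')
print(proj(d,[[.5775,.089,.052]]))
cv2.imwrite('pics/w6.png',cv2.resize(d['frame'][100:340,130:380,::-1],None,fx=2.4,fy=2.4,interpolation=cv2.INTER_CUBIC))
```

```text
26.8 [0.5761 0.0912 0.3166] [-3.1409 -0.0069  2.9497] F [-0.8  0.8 -2.2] w 0.0191 q [ 0.01  0.31  1.6   0.    1.23 -1.37]
inc [-2.   0.2 -3.4] [-0.0007 -0.0069  0.    ]
[[255.28768291 198.51127982]]
```

View pics/w6.png

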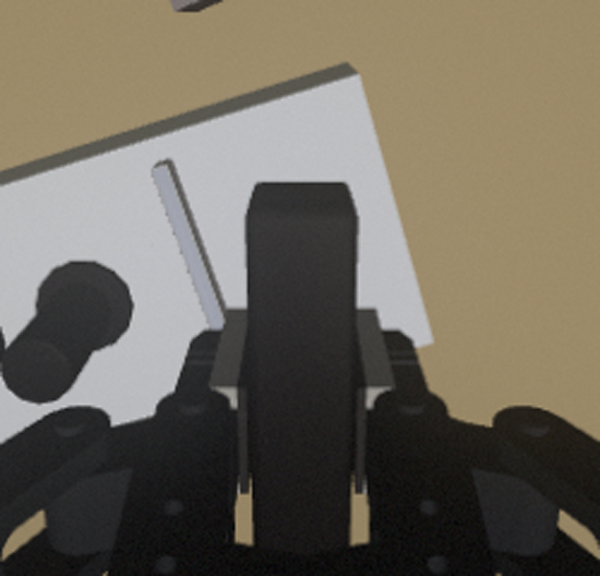

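Key handle held straight in the jaws (300,330), hiding the screw. Descend gently with force checks.

Call:
play_rows(increments="-2 0.2 0 -0.001 -0.007 0 200;-2 0.2 0 -0.001 -0.007 0 200;-2 0.2 8 -0.001 -0.007 0 200;-2 0.2 16 -0.001 -0.007 0 200;-2 0.2 22 -0.001 -0.007 0 200;-2 0.2 26 -0.001 -0.007 0 200")

```text
time: 27.45
eef_pos: [0.5782, 0.091, 0.2905]
eef_rot: [3.141, 0.0, 2.95]
wrist_force: [0.3, -0.1, -0.5]
grip_width: 0.0192
```

```bash
python3 -c "
from h import *
st();go([.5781,.0910,.1167],np.radians(79))"
```

```text
27.45 [0.5782 0.091  0.2905] [3.1412e+00 4.0000e-04 2.9497e+00] F [ 0.3 -0.1 -0.5] w 0.0192 q [ 0.01  0.34  1.62  0.    1.18 -1.37]
inc [ 0.1 -0.1 18.8] [0.0003 0.0004 0.0001]
```

Call:
play_rows(increments="0 0 3 0 0 0 200;0 0 5 0 0 0 200;0 0 7 0 0 0 200;0 0 7 0 0 0 200")

```text
time: 27.85
eef_pos: [0.5779, 0.091, 0.283]
eef_rot: [3.142, -0.001, 2.95]
wrist_force: [-0.4, 0.6, -2.3]
grip_width: 0.0193
```

```bash
python3 -c "
from h import *
s=st();print(s['torque'])"
```

```text
27.85 [0.5779 0.091  0.283 ] [ 3.1416e+00 -7.0000e-04  2.9496e+00] F [-0.4  0.6 -2.3] w 0.0193 q [ 0.01  0.35  1.62  0.    1.16 -1.37]
[-1.13868196e-01  2.83584642e-01 -1.60148595e-04]
```

Tip is 12 mm below the screw face with no side force. Continue to the bottom.

Call:
play_rows(increments="0 0 4 0 0 0 200;0 0 7 0 0 0 200;0 0 9 0 0 0 200;0 0 11 0 0 0 200;0 0 11 0 0 0 200")

```text
time: 28.35
eef_pos: [0.5779, 0.091, 0.2719]
eef_rot: [-3.142, -0.001, 2.95]
wrist_force: [-1.0, -0.1, -1.0]
grip_width: 0.0191
```

```bash
python3 -c "
from h import *
s=st();print(s['torque'])"
```

```text
28.35 [0.5779 0.091  0.2719] [-3.1416e+00 -9.0000e-04  2.9497e+00] F [-1.  -0.1 -1. ] w 0.0191 q [ 0.01  0.37  1.63  0.    1.14 -1.37]
[-0.05836652  0.18679258  0.05262095]
```

Call:
play_rows(increments="0 0 1 0 0 0 200;0 0 2 0 0 0 200;0 0 2 0 0 0 200")

```text
time: 28.65
eef_pos: [0.5783, 0.091, 0.2717]
eef_rot: [-3.142, -0.0, 2.95]
wrist_force: [-4.5, -0.7, 8.3]
grip_width: 0.0193
```

```bash
python3 -c "
from h import *
s=st();print(s['torque'])"
```

```text
28.65 [0.5783 0.091  0.2717] [-3.1416e+00 -1.0000e-04  2.9498e+00] F [-4.5 -0.7  8.3] w 0.0193 q [ 0.01  0.37  1.63 -0.    1.14 -1.37]
[-0.10959214  1.03877601 -0.03187128]
```

Call:
play_rows(increments="0 0 0 0 0 0.14 200;0 0 0 0 0 0.28 200;0 0 0 0 0 0.42 200;0 0 0 0 0 0.56 200;0 0 0 0 0 0.7 200;0 0 0 0 0 0.8 200;0 0 0 0 0 0.8 200")

```text
time: 29.35
eef_pos: [0.5782, 0.0912, 0.2721]
eef_rot: [3.141, -0.0, 2.15]
wrist_force: [-2.0, 0.2, 1.7]
grip_width: 0.0192
```

```bash
python3 -c "
from h import *
s=st();print(s['torque'])"
```

```text
29.35 [0.5782 0.0912 0.2721] [ 3.1414e+00 -3.0000e-04  2.1501e+00] F [-2.   0.2  1.7] w 0.0192 q [ 0.01  0.37  1.63  0.    1.14 -0.57]
[ 0.06117494  0.48957747 -0.02153214]
```

Call:
play_rows(increments="0 0 0 0 0 0.14 200;0 0 0 0 0 0.28 200;0 0 0 0 0 0.42 200;0 0 0 0 0 0.56 200;0 0 0 0 0 0.7 200;0 0 0 0 0 0.84 200;0 0 0 0 0 0.98 200;0 0 0 0 0 1.12 200;0 0 0 0 0 1.26 200;0 0 0 0 0 1.4 200")

```text
time: 30.35
eef_pos: [0.5789, 0.0909, 0.2721]
eef_rot: [3.14, -0.002, 0.747]
wrist_force: [-0.5, -1.2, -2.0]
grip_width: 0.0191
```

```bash
cat > bar.py <<'E'
from h import *
s=st();print('tq',np.round(s['torque'],2))
# bar front edge: side camera, points 8..15 mm above top face, in stand frame
a=np.radians(5.95);ex=np.array([np.cos(a),np.sin(a)]);ey=np.array([-np.sin(a),np.cos(a)]);o=np.array([.5904,-.0397])+ey*.005
for n in('side','scene'):
    d=cap(n);C=cloud(d);q=C[...,:2]-o;u=q@ex;v=q@ey
    m=(C[...,2]>.069)&(C[...,2]<.078)&(v>-.09)&(v<.06)&(u>.005)&(u<.075)
    uu=u[m];print(n,len(uu),'u pct',np.round(np.percentile(uu,[5,25,50,75,95])*1000,1))
E
python3 bar.py
```

```text
30.35 [0.5789 0.0909 0.2721] [ 3.1395e+00 -1.8000e-03  7.4710e-01] F [-0.5 -1.2 -2. ] w 0.0191 q [ 0.01  0.37  1.63 -0.    1.14  0.83]
tq [-0.22 -0.2   0.13]
side 249 u pct [34.  36.5 40.9 45.3 48.9]
scene 319 u pct [ 9.1 36.9 43.4 49.  51.2]
```

Call:
play_rows(increments="0 0 0 0 0 0.14 200;0 0 0 0 0 0.28 200;0 0 0 0 0 0.42 200;0 0 0 0 0 0.56 200;0 0 0 0 0 0.7 200;0 0 0 0 0 0.84 200;0 0 0 0 0 0.98 200;0 0 0 0 0 1.12 200;0 0 0 0 0 1.26 200;0 0 0 0 0 1.4 200;0 0 0 0 0 1.4 200")

```text
time: 31.55
eef_pos: [0.5788, 0.0902, 0.2721]
eef_rot: [3.141, -0.003, -0.644]
wrist_force: [-1.1, -4.2, -0.9]
grip_width: 0.0191
```

```bash
python3 bar.py
```

```text
31.55 [0.5788 0.0902 0.2721] [ 3.1411 -0.0032 -0.6436] F [-1.1 -4.2 -0.9] w 0.0191 q [ 0.01  0.37  1.63 -0.    1.14  2.22]
tq [-0.96  0.22  0.01]
side 207 u pct [25.1 28.8 33.5 37.6 40.7]
scene 312 u pct [ 9.  29.3 35.  40.2 42.8]
```

Call:
play_rows(increments="0 0 0 0 0 0 90;0 0 0 0 0 0 90;0 0 0 0 0 0 90;0 0 -30 0 0 0 90;0 0 -55 0 0 -0.14 90;0 0 -55 0 0 -0.3 90;0 0 -55 0 0 -0.45 90;0 0 -55 0 0 -0.6 90;0 0 -55 0 0 -0.75 90;0 0 -55 0 0 -0.9 90;0 0 -55 0 0 -1.05 90;0 0 -55 0 0 -1.2 90")

```text
time: 32.85
eef_pos: [0.5788, 0.0908, 0.3273]
eef_rot: [3.139, -0.002, 0.555]
wrist_force: [-0.2, -0.3, -0.5]
grip_width: 0.0552
```

Call:
play_rows(increments="0 0 0 0 0 -0.14 90;0 0 0 0 0 -0.29 90;0 0 0 0 0 -0.43 90;0 0 0 0 0 -0.58 90;0 0 0 0 0 -0.72 90;0 0 0 0 0 -0.87 90;0 0 0 0 0 -1.01 90;0 0 0 0 0 -1.16 90;0 0 0 0 0 -1.3 90;0 0 0 0 0 -1.45 90;0 0 0 0 0 -1.6 90;0 0 0 0 0 -1.74 90")

```text
time: 34.05
eef_pos: [0.5789, 0.0912, 0.3275]
eef_rot: [3.139, 0.003, 2.302]
wrist_force: [-0.3, -0.5, 0.8]
grip_width: 0.0553
```

```bash
python3 keyt.py .578 .09 .127; python3 -c "
from h import *
go([.5785,.0908,.1169],-.644+np.pi/2)"
```

```text
34.05 [0.5789 0.0912 0.3275] [3.1392e+00 2.6000e-03 2.3019e+00] F [-0.3 -0.5  0.8] w 0.0553 q [ 0.01  0.3   1.59 -0.    1.25 -0.72]
plane [-0.0091 -0.006   0.1278] 3548
((577.1547241210938, 88.82611846923828), (20.24776268005371, 79.58214569091797), 55.1369743347168)
inc [ 0.1 -0.7 55.6] [ 0.0021  0.0029 -0.1925]
```

```bash
python3 -c "
from h import *
go([.5785,.0908,.1169],np.radians(54.5))"
```

```text
inc [ 0.1 -0.7 55.6] [ 0.0021  0.0029 -0.2169]
```

Call:
play_rows(increments="0 -0.6 0 0.002 0.003 -0.14 90;0 -0.6 0 0.002 0.003 -0.217 90;0 -0.6 30 0.002 0.003 -0.217 90;0 -0.6 55 0.002 0.003 -0.217 90;0 -0.6 55 0.002 0.003 -0.217 90;0 -0.6 55 0.002 0.003 -0.217 90;0 -0.6 55 0.002 0.003 -0.217 200;0 -0.6 55 0.002 0.003 -0.217 200;0 -0.6 55 0.002 0.003 -0.217 200;0 -0.6 55 0.002 0.003 -0.217 200;0 -0.6 55 0.002 0.003 -0.217 200")

```text
time: 35.2
eef_pos: [0.5792, 0.0905, 0.2742]
eef_rot: [3.141, 0.002, 2.522]
wrist_force: [-1.0, -1.0, 5.5]
grip_width: 0.0193
```

```bash
python3 -c "
from h import *
s=st();print(s['torque'])"
```

```text
35.2 [0.5792 0.0905 0.2742] [3.1406e+00 2.3000e-03 2.5221e+00] F [-1.  -1.   5.5] w 0.0193 q [ 0.01  0.37  1.63 -0.    1.15 -0.94]
[-0.24944365  0.31889594  0.00969395]
```

Call:
play_rows(increments="0 0 1 0 0 0.14 200;0 0 1 0 0 0.28 200;0 0 1 0 0 0.42 200;0 0 1 0 0 0.56 200;0 0 1 0 0 0.7 200;0 0 1 0 0 0.84 200;0 0 1 0 0 0.98 200;0 0 1 0 0 1.12 200;0 0 1 0 0 1.26 200;0 0 1 0 0 1.36 200")

```text
time: 36.2
eef_pos: [0.5789, 0.09, 0.2743]
eef_rot: [3.14, 0.002, 1.158]
wrist_force: [-4.3, -2.7, 6.2]
grip_width: 0.0192
```

```bash
python3 bar.py
```

```text
36.2 [0.5789 0.09   0.2743] [3.1397e+00 1.7000e-03 1.1579e+00] F [-4.3 -2.7  6.2] w 0.0192 q [ 0.01  0.37  1.63 -0.    1.15  0.42]
tq [-0.6   0.81  0.15]
side 169 u pct [17.2 20.  24.5 29.1 32.5]
scene 303 u pct [ 9.1 21.1 26.9 32.8 34.9]
```

Call:
play_rows(increments="0 0 0 0 0 0.1 200;0 0 0 0 0 0.2 200;0 0 0 0 0 0.3 200")

```text
time: 36.6
eef_pos: [0.5786, 0.0898, 0.2743]
eef_rot: [3.14, 0.002, 0.857]
wrist_force: [-1.2, -0.4, 0.5]
grip_width: 0.0188
```

```bash
python3 bar.py
```

```text
36.6 [0.5786 0.0898 0.2743] [3.1398e+00 2.1000e-03 8.5680e-01] F [-1.2 -0.4  0.5] w 0.0188 q [ 0.01  0.36  1.63 -0.    1.15  0.72]
tq [-0.25  0.36  0.11]
side 162 u pct [14.9 18.5 23.2 27.9 31.1]
scene 300 u pct [ 9.3 19.  25.2 30.9 32.9]
```

Call:
play_rows(increments="0 0 0 0 0 0.07 200;0 0 0 0 0 0.14 200")

```text
time: 36.9
eef_pos: [0.5785, 0.0898, 0.2743]
eef_rot: [3.14, 0.002, 0.721]
wrist_force: [-1.3, -1.1, 0.7]
grip_width: 0.0191
```

```bash
python3 bar.py
```

```text
36.9 [0.5785 0.0898 0.2743] [3.1397e+00 2.1000e-03 7.2060e-01] F [-1.3 -1.1  0.7] w 0.0191 q [ 0.01  0.36  1.63 -0.    1.15  0.86]
tq [-0.28  0.26  0.2 ]
side 160 u pct [14.5 17.7 21.9 26.8 30.1]
scene 298 u pct [ 8.8 18.5 24.5 29.8 32.2]
```

Call:
play_rows(increments="0 0 0 0 0 0.05 200;0 0 0 0 0 0.1 200")

```text
time: 37.2
eef_pos: [0.5784, 0.0898, 0.2743]
eef_rot: [3.139, 0.002, 0.626]
wrist_force: [-1.2, -0.5, 1.6]
grip_width: 0.0195
```

```bash
python3 bar.py
```

```text
37.2 [0.5784 0.0898 0.2743] [3.1393e+00 2.5000e-03 6.2600e-01] F [-1.2 -0.5  1.6] w 0.0195 q [ 0.01  0.36  1.63 -0.    1.15  0.95]
tq [-0.27  0.32  0.66]
side 159 u pct [14.7 17.9 22.2 26.1 30.1]
scene 303 u pct [ 8.6 18.8 24.6 30.1 31.9]
```

Call:
play_rows(increments="0 0 0 0 0 0.05 200;0 0 0 0 0 0.1 200")

```text
time: 37.5
eef_pos: [0.5783, 0.0899, 0.2744]
eef_rot: [3.139, 0.003, 0.53]
wrist_force: [-2.6, 1.0, 1.3]
grip_width: 0.0196
```

```bash
python3 bar.py
```

```text
37.5 [0.5783 0.0899 0.2744] [3.1389e+00 2.6000e-03 5.2970e-01] F [-2.6  1.   1.3] w 0.0196 q [ 0.01  0.36  1.63 -0.    1.15  1.05]
tq [-0.16  0.33  0.81]
side 160 u pct [14.4 17.2 22.1 26.3 29.9]
scene 291 u pct [ 9.3 18.6 25.4 30.  32.6]
```

Torque climbed to 0.8 N m while the bar stayed put, so the screw is at its stop. Back off the wrist twist, lift the key straight out, check.

Call:
play_rows(increments="0 0 0 0 0 -0.06 200;0 0 0 0 0 -0.12 200;0 0 0 0 0 -0.12 200")

```text
time: 37.9
eef_pos: [0.5784, 0.0898, 0.2743]
eef_rot: [3.139, 0.002, 0.651]
wrist_force: [-1.4, -0.7, 0.2]
grip_width: 0.0191
```

```bash
python3 bar.py
```

```text
37.9 [0.5784 0.0898 0.2743] [3.1395e+00 2.2000e-03 6.5080e-01] F [-1.4 -0.7  0.2] w 0.0191 q [ 0.01  0.36  1.63 -0.    1.15  0.93]
tq [-0.3   0.22  0.09]
side 159 u pct [15.8 18.6 23.4 27.  31. ]
scene 296 u pct [ 9.5 19.3 25.2 30.5 33.1]
```

Call:
play_rows(increments="0 0 -12 0 0 0 200;0 0 -30 0 0 0 200;0 0 -55 0 0 0 200;0 0 -62 0 0 0 200;0 0 -62 0 0 0 200")

```text
time: 38.5
eef_pos: [0.5795, 0.0902, 0.339]
eef_rot: [3.136, -0.003, 0.649]
wrist_force: [0.4, 0.3, 1.0]
grip_width: 0.0185
```

```bash
python3 bar.py; python3 -c "
from h import *
s=sensors.state();y=s['eef_rot'][2]-np.pi/2
go([.4586,.0881,.175],y);go([.4586,.0881,.152],y)"
```

```text
38.5 [0.5795 0.0902 0.339 ] [ 3.1363e+00 -2.7000e-03  6.4910e-01] F [0.4 0.3 1. ] w 0.0185 q [ 0.01  0.29  1.58 -0.    1.27  0.93]
tq [ 0.    0.01 -0.06]
side 158 u pct [15.6 18.5 22.4 27.7 30.4]
scene 302 u pct [ 9.4 19.1 25.5 30.6 32.7]
inc [-96.8 -70.9   6.8] [0.003  0.0007 0.    ]
inc [-96.8 -71.   29.8] [0.003  0.0007 0.    ]
```

Call:
play_rows(increments="-48 -35 0 0.003 0 0 200;-97 -71 0 0.003 0 0 200;-97 -71 0 0.003 0 0 200;-97 -71 0 0.003 0 0 200;-97 -71 7 0.003 0 0 200;-97 -71 18 0.003 0 0 200;-97 -71 30 0.003 0 0 200;-97 -71 30 0.003 0 0 200")

```text
time: 39.4
eef_pos: [0.458, 0.0879, 0.3041]
eef_rot: [-3.138, 0.005, 0.649]
wrist_force: [-0.8, 0.4, 0.1]
grip_width: 0.0186
```

```bash
python3 -c "
from h import *
s=st();y=s['eef_rot'][2]-np.pi/2
go([.4586,.0881,.1013],y)"
```

```text
39.4 [0.458  0.0879 0.3041] [-3.1383  0.005   0.649 ] F [-0.8  0.4  0.1] w 0.0186 q [ 0.    0.09  1.9  -0.    1.16  0.93]
inc [ 0.8  0.4 47.8] [-0.0032  0.005  -0.    ]
```

Call:
play_rows(increments="0.8 0.4 0 -0.003 0.005 0 200;0.8 0.4 5 -0.003 0.005 0 200;0.8 0.4 10 -0.003 0.005 0 200;0.8 0.4 15 -0.003 0.005 0 200;0.8 0.4 20 -0.003 0.005 0 200")

```text
time: 39.9
eef_pos: [0.4588, 0.0881, 0.2837]
eef_rot: [-3.141, -0.0, 0.649]
wrist_force: [-0.4, 0.0, -0.6]
grip_width: 0.0183
```

```bash
python3 -c "
from h import *
s=st();y=s['eef_rot'][2]-np.pi/2
go([.4586,.0881,.1013],y)"
```

```text
39.9 [0.4588 0.0881 0.2837] [-3.1414e+00 -1.0000e-04  6.4900e-01] F [-0.4  0.  -0.6] w 0.0183 q [0.   0.12 1.92 0.   1.11 0.93]
inc [-0.1 -0.1 27.4] [-0.0002 -0.0001  0.    ]
```

Call:
play_rows(increments="0 0 8 0 0 0 200;0 0 16 0 0 0 200;0 0 23 0 0 0 200;0 0 27 0 0 0 200;0 0 27 0 0 0 200")

```text
time: 40.4
eef_pos: [0.4584, 0.0881, 0.2558]
eef_rot: [-3.14, 0.001, 0.649]
wrist_force: [0.9, -0.4, -0.6]
grip_width: 0.0187
```

```bash
python3 -c "
from h import *
s=st()"
```

```text
40.4 [0.4584 0.0881 0.2558] [-3.1403e+00  1.3000e-03  6.4900e-01] F [ 0.9 -0.4 -0.6] w 0.0187 q [0.   0.17 1.93 0.   1.04 0.93]
```

Call:
play_rows(increments="0 0 1 0 0 0 200;0 0 2 0 0 0 200;0 0 2 0 0 0 90;0 0 2 0 0 0 90;0 0 2 0 0 0 90;0 0 -40 0 0 0 90;0 0 -90 0 0 0 90;0 0 -140 0 0 0.1 90;0 0 -170 0 0 0.3 90;0 0 -170 0 0 0.44 90;0 0 -170 0 0 0.544 90;0 0 -170 0 0 0.544 90")

```text
time: 41.6
eef_pos: [0.4586, 0.0881, 0.4263]
eef_rot: [-3.141, 0.001, 0.105]
wrist_force: [-0.0, 0.2, -0.2]
grip_width: 0.0552
```

```bash
python3 -c "
from h import *
s=st();go([.53,0.0,.27],np.radians(-84))"
```

```text
41.6 [0.4586 0.0881 0.4263] [-3.1413e+00  7.0000e-04  1.0540e-01] F [-0.   0.2 -0.2] w 0.0552 q [ 0.   -0.05  1.77  0.    1.42  1.47]
inc [61.8 95.1  1.3] [-0.0003  0.0007  0.0006]
```

Call:
play_rows(increments="30 45 0 0 0 0 90;62 95 0 0 0 0 90;62 95 0 0 0 0 90;62 95 0 0 0 0 90;62 95 0 0 0 0 90")

```text
time: 42.1
eef_pos: [0.5297, 0.0005, 0.4256]
eef_rot: [-3.14, 0.003, 0.106]
wrist_force: [-0.9, 0.3, 0.1]
grip_width: 0.0553
```

Run:
```python
from h import *
st();d=cap('wrist');save(d,'w7.png',None,1.5);C=cloud(d)
a=np.radians(5.95);ex=np.array([np.cos(a),np.sin(a)]);ey=np.array([-np.sin(a),np.cos(a)])
# hole0 empty: fit not needed; use collars for the line of holes, bar for the edge, all from this view
z=C[...,2]
def uv(P): return np.c_[P[...,:2]@ex,P[...,:2]@ey]
m=(abs(z-.11)<.004)&(C[...,0]>.55)&(C[...,0]<.64)&(C[...,1]>-.12)&(C[...,1]<.05)
k,l,q,c=cv2.connectedComponentsWithStats(m.astype(np.uint8))
for i in range(1,k):
    if q[i,4]>40:
        p=uv(C[l==i]);(cx,cy),r=cv2.minEnclosingCircle((p*1000).astype(np.float32));print('cap u,v',round(cx,1),round(cy,1),'r',round(r,1),'z',np.round(np.median(z[l==i]),4))
m=(abs(z-.0735)<.004)&(C[...,0]>.55)&(C[...,0]<.68)&(C[...,1]>-.18)&(C[...,1]<.08)
p=uv(C[m])*1000;b=np.arange(540,680,1.);h,_=np.histogram(p[:,0],b)
for x,n in zip(b,h):
    if n>15: print(int(x),n,end='; ')
# key
m=(abs(z-.11)<.006)&(np.hypot(C[...,0]-.458,C[...,1]-.086)<.06);h=C[m]
if len(h)>50:
    A=np.c_[h[:,:2]-h[:,:2].mean(0),np.ones(len(h))];print('\nkey',np.round(np.linalg.lstsq(A,h[:,2],rcond=None)[0],4),cv2.minAreaRect((h[:,:2]*1000).astype(np.float32)))
```

```text
42.1 [5.297e-01 5.000e-04 4.256e-01] [-3.140e+00  2.700e-03  1.064e-01] F [-0.9  0.3  0.1] w 0.0553 q [-0.16  0.09  1.63  0.    1.42  1.3 ]
cap u,v 582.9 -151.1 r 11.2 z 0.1108
cap u,v 582.1 -51.2 r 10.8 z 0.1109
cap u,v 582.3 -101.6 r 11.0 z 0.1108
597 144; 598 211; 599 213; 600 211; 601 214; 602 213; 603 209; 604 211; 605 206; 606 199; 607 202; 608 218; 609 216; 610 218; 611 221; 612 216; 613 164;
```

View pics/w7.png

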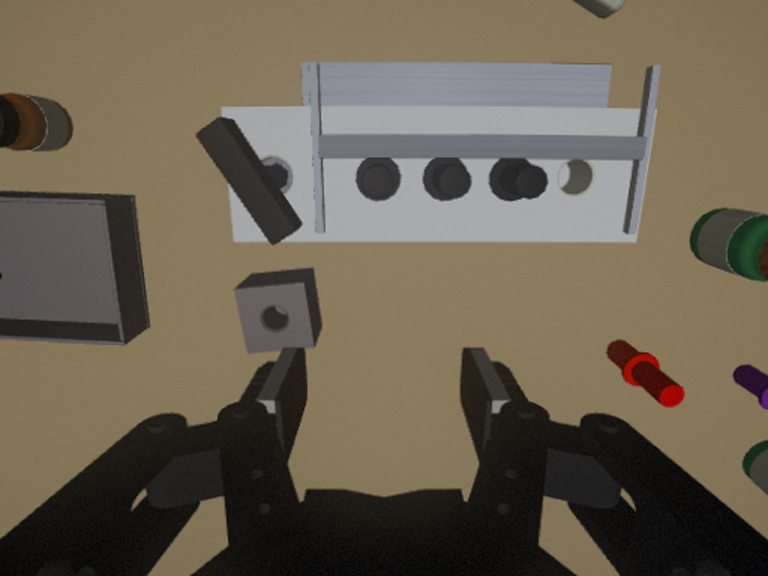

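Important: the key stayed behind in the socket, at (250,180); the holder (275,318) is empty. The closure of 200 counts barely gripped the 20 mm handle, so the key slipped out on lifting. Red look-alike (645,370) untouched. Measure the key and bar before regrasping.

Run:
```python
from h import *
from scipy.optimize import least_squares
d=load('wrist');C=cloud(d);z=C[...,2]
a=np.radians(5.95);ex=np.array([np.cos(a),np.sin(a)]);ey=np.array([-np.sin(a),np.cos(a)])
m=(abs(z-.127)<.008)&(np.hypot(C[...,0]-.577,C[...,1]-.09)<.07)
k,l,q,c=cv2.connectedComponentsWithStats(m.astype(np.uint8));i=1+np.argmax(q[1:,4]);h=C[l==i];h=h[abs(h[:,2]-np.median(h[:,2]))<.005]
A=np.c_[h[:,:2]-h[:,:2].mean(0),np.ones(len(h))];print('key',np.round(np.linalg.lstsq(A,h[:,2],rcond=None)[0],4),cv2.minAreaRect((h[:,:2]*1000).astype(np.float32)))
gs=cv2.GaussianBlur(d['frame'].mean(2),(0,0),.7).astype(np.float32)
def fit(e,R0,z0):
    e=np.array(e)
    for it in range(4):
        pts=[]
        for t in np.linspace(0,2*np.pi,90,endpoint=False):
            rr=np.arange(R0-.004,R0+.005,.00025);P=np.c_[e[0]+rr*np.cos(t),e[1]+rr*np.sin(t),np.full(len(rr),z0)]
            w=proj(d,P).astype(np.float32);v=cv2.remap(gs,w[:,:1],w[:,1:],cv2.INTER_LINEAR).ravel();gr=np.gradient(v);b=np.argmax(gr)
            if gr[b]>1.5: pts.append(P[b,:2])
        pts=np.array(pts);r=least_squares(lambda x:np.hypot(pts[:,0]-x[0],pts[:,1]-x[1])-x[2],[*e,R0],loss='soft_l1',f_scale=.0005);e=r.x[:2]
    print(np.round(r.x,4),len(pts),'u,v',e@ex*1000,e@ey*1000)
fit([.6006,-.1396],.01325,.06)
for v in(-.0515,-.1015,-.1515): fit(ex*.583+ey*v,.017,.065)
# bar edges: brightness profile along u on plane z=.0735 at several v
for v in(-.03,-.075,-.125,-.18):
    uu=np.arange(.588,.622,.0005);P=np.c_[uu[:,None]*ex+v*ey,np.full(len(uu),.0735)];w=proj(d,P).astype(np.float32)
    print(v,cv2.remap(gs,w[:,:1],w[:,1:],cv2.INTER_LINEAR).ravel().round().astype(int).tolist())
save(d,'w8.png',(190,30,450,170),3)
```

```text
key [-0.0158  0.0363  0.1277] ((576.5796508789062, 88.57717895507812), (80.72763061523438, 20.921663284301758), 37.274742126464844)
[ 0.6014 -0.1395  0.0132] 75 u,v 583.6889648973361 -201.10568969487528
[0.5841 0.0096 0.0166] 90 u,v 581.9143658859477 -51.01752100251811
[ 0.5892 -0.0409  0.017 ] 90 u,v 581.7981755449104 -101.73142346577607
[ 0.5948 -0.0899  0.0169] 77 u,v 582.282435699536 -151.04123129037754
-0.03 [171, 170, 170, 170, 170, 170, 170, 170, 170, 171, 171, 171, 170, 170, 166, 162, 152, 139, 130, 121, 117, 116, 115, 115, 115, 116, 116, 117, 118, 118, 118, 119, 119, 119, 120, 119, 119, 119, 118, 118, 117, 117, 117, 117, 117, 117, 117, 120, 123, 131, 141, 151, 161, 166, 169, 170, 170, 169, 169, 169, 169, 169, 169, 169, 169, 169, 169, 169, 169]
-0.075 [171, 170, 170, 170, 170, 170, 170, 170, 170, 170, 170, 169, 169, 169, 166, 162, 154, 141, 130, 121, 116, 115, 114, 115, 116, 116, 116, 116, 115, 115, 116, 116, 117, 117, 118, 118, 118, 118, 118, 117, 117, 117, 118, 118, 118, 118, 118, 121, 124, 131, 140, 150, 159, 165, 168, 169, 169, 170, 169, 169, 169, 169, 170, 170, 170, 170, 170, 170, 169]
-0.125 [170, 170, 170, 170, 170, 170, 170, 170, 170, 170, 170, 170, 170, 169, 167, 162, 157, 144, 132, 124, 117, 115, 114, 114, 115, 114, 114, 114, 114, 114, 114, 114, 115, 115, 116, 117, 117, 117, 117, 117, 117, 116, 117, 117, 118, 118, 118, 118, 120, 123, 133, 143, 153, 164, 166, 169, 169, 169, 169, 169, 169, 169, 169, 169, 169, 169, 169, 169, 169]
-0.18 [169, 169, 170, 170, 169, 169, 169, 170, 170, 170, 170, 170, 170, 169, 166, 164, 154, 145, 134, 123, 118, 114, 114, 114, 114, 114, 113, 113, 113, 113, 113, 113, 114, 115, 116, 117, 117, 118, 118, 118, 118, 117, 117, 117, 118, 118, 119, 119, 119, 122, 126, 139, 154, 161, 167, 169, 169, 169, 169, 169, 169, 169, 169, 169, 169, 169, 169, 169, 169]
```

View pics/w8.png

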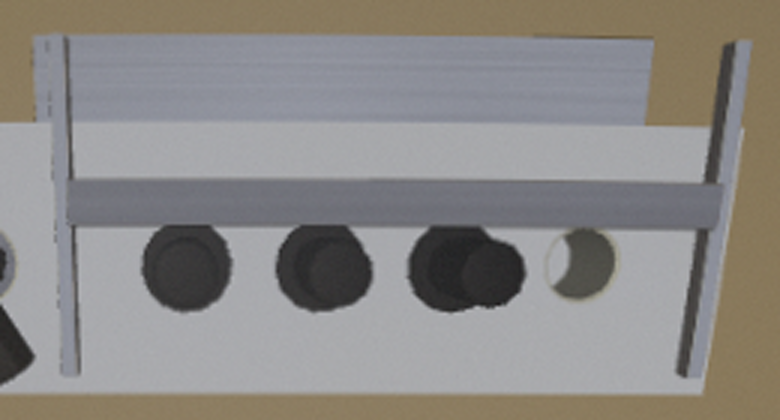

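Crop: bar (390,205) lies over the collars of all three testers; measured bar edge is 13.1 mm from the hole line, matching the locked 13 mm. Regrasp the key firmly, recheck the stop, then move it to the holder.

```bash
python3 -c "
from h import *
go([.5785,.0895,.20],np.radians(-52.7));go([.5785,.0895,.115],np.radians(-52.7))"
```

```text
inc [ 58.4 -82.7  70.8] [-0.002   0.0018 -0.544 ]
inc [ 58.5 -82.6 155.8] [-0.002   0.0018 -0.544 ]
```

Call:
play_rows(increments="30 -42 0 0 0 -0.14 90;58.5 -82.5 0 0 0 -0.28 90;58.5 -82.5 20 0 0 -0.42 90;58.5 -82.5 50 -0.002 0.002 -0.544 90;58.5 -82.5 70 -0.002 0.002 -0.544 90;58.5 -82.5 70 -0.002 0.002 -0.544 90;58.5 -82.5 110 -0.002 0.002 -0.544 90;58.5 -82.5 140 -0.002 0.002 -0.544 90;58.5 -82.5 156 -0.002 0.002 -0.544 90;58.5 -82.5 156 -0.002 0.002 -0.544 90;58.5 -82.5 156 -0.002 0.002 -0.544 90")

```text
time: 43.25
eef_pos: [0.5787, 0.09, 0.2713]
eef_rot: [3.14, -0.002, 0.652]
wrist_force: [0.9, -0.3, 0.4]
grip_width: 0.0552
```

Call:
play_rows(increments="0 0 0 0 0 0 250;0 0 0 0 0 0 250;0 0 0 0 0 0 250;0 0 0 0 0 0 250;0 0 0 0 0 0 250;0 0 0 0 0 0 250", newtons=70)

```text
time: 43.85
eef_pos: [0.5793, 0.0905, 0.2736]
eef_rot: [3.14, -0.005, 0.652]
wrist_force: [-2.3, 1.8, 5.6]
grip_width: 0.0189
```

```bash
python3 -c "
from h import *
s=st();print(s['torque'])"
```

```text
43.85 [0.5793 0.0905 0.2736] [ 3.14   -0.0046  0.652 ] F [-2.3  1.8  5.6] w 0.0189 q [0.01 0.37 1.63 0.   1.14 0.93]
[0.3229725  0.40916627 0.08730886]
```

Call:
play_rows(increments="0 0 0 0 0 0.05 255;0 0 0 0 0 0.1 255")

```text
time: 44.05
eef_pos: [0.5791, 0.0905, 0.2737]
eef_rot: [3.14, -0.005, 0.551]
wrist_force: [0.2, -0.5, -3.0]
grip_width: 0.0188
```

```bash
python3 bar.py
```

```text
44.05 [0.5791 0.0905 0.2737] [ 3.14   -0.0047  0.5506] F [ 0.2 -0.5 -3. ] w 0.0188 q [0.01 0.37 1.63 0.   1.14 1.03]
tq [-0.11 -0.13  0.1 ]
side 163 u pct [14.9 17.5 22.1 26.5 30.7]
scene 298 u pct [ 9.3 19.  24.9 30.1 32.4]
```

Call:
play_rows(increments="0 0 0 0 0 0.05 255;0 0 0 0 0 0.08 255")

```text
time: 44.35
eef_pos: [0.5792, 0.0905, 0.2737]
eef_rot: [3.14, -0.005, 0.473]
wrist_force: [0.9, 0.1, -2.5]
grip_width: 0.0188
```

```bash
python3 bar.py
```

```text
44.35 [0.5792 0.0905 0.2737] [ 3.1401 -0.0046  0.4729] F [ 0.9  0.1 -2.5] w 0.0188 q [0.01 0.37 1.63 0.   1.14 1.1 ]
tq [-0.14 -0.08  0.71]
side 160 u pct [14.8 17.3 22.3 26.1 29.9]
scene 296 u pct [ 9.  18.2 24.6 30.  32.1]
```

Call:
play_rows(increments="0 0 0 0 0 0.04 255;0 0 0 0 0 0.08 255")

```text
time: 44.65
eef_pos: [0.5792, 0.0904, 0.2737]
eef_rot: [3.14, -0.005, 0.394]
wrist_force: [0.3, -0.2, -2.8]
grip_width: 0.0192
```

```bash
python3 bar.py
```

```text
44.65 [0.5792 0.0904 0.2737] [ 3.1401 -0.0046  0.3941] F [ 0.3 -0.2 -2.8] w 0.0192 q [0.01 0.37 1.63 0.   1.14 1.18]
tq [-0.1  -0.01  0.85]
side 155 u pct [14.7 18.  22.6 26.3 30. ]
scene 297 u pct [ 9.3 18.6 24.9 30.  32.1]
```

Call:
play_rows(increments="0 0 0 0 0 -0.05 255;0 0 0 0 0 -0.11 255;0 0 0 0 0 -0.11 255")

```text
time: 45.05
eef_pos: [0.5792, 0.0904, 0.2737]
eef_rot: [3.14, -0.005, 0.505]
wrist_force: [0.9, 0.3, -1.5]
grip_width: 0.0188
```

Call:
play_rows(increments="0 0 -10 0 0 0 255;0 0 -22 0 0 0 255;0 0 -40 0 0 0 255;0 0 -62 0 0 0 255;0 0 -62 0 0 0 255")

```text
time: 45.55
eef_pos: [0.5802, 0.0902, 0.338]
eef_rot: [3.138, -0.009, 0.504]
wrist_force: [1.6, 0.2, -0.8]
grip_width: 0.0179
```

```bash
python3 bar.py
python3 - <<'E'
from h import *
# is the steel shaft hanging below the handle? points in the column around the socket, by height
for n in('side','scene'):
    C=cloud(load(n));m=(np.hypot(C[...,0]-.578,C[...,1]-.09)<.02);z=C[...,2][m];print(n,np.histogram(z,np.arange(.03,.26,.02)))
s=sensors.state();y=s['eef_rot'][2]-np.pi/2
go([.4588,.0882,.175],y);go([.4588,.0882,.152],y)
save(load('side'),'s5.png',(170,60,340,220),3)
E
```

```text
45.55 [0.5802 0.0902 0.338 ] [ 3.1383 -0.0091  0.5038] F [ 1.6  0.2 -0.8] w 0.0179 q [0.01 0.29 1.58 0.   1.26 1.07]
tq [-0.   -0.04  0.  ]
side 159 u pct [15.3 18.1 23.  26.9 30.3]
scene 307 u pct [ 9.6 18.9 25.3 30.7 32.8]
side (array([ 20,  80,   3,  26,  30,  21,  13, 106,  52,  46,  46]), array([0.03, 0.05, 0.07, 0.09, 0.11, 0.13, 0.15, 0.17, 0.19, 0.21, 0.23,
       0.25]))
scene (array([ 9, 69,  1, 15, 22, 41, 37, 39, 41, 19, 24]), array([0.03, 0.05, 0.07, 0.09, 0.11, 0.13, 0.15, 0.17, 0.19, 0.21, 0.23,
       0.25]))
inc [-106.7  -56.4    6.1] [ 0.0024 -0.0073 -0.    ]
inc [-106.9  -56.5   29.1] [ 0.0024 -0.0073 -0.    ]
```

View pics/s5.png

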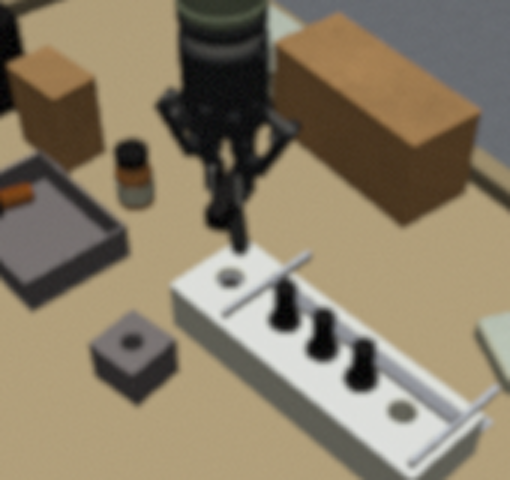

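Side view: socket bore is empty at (230,275), so the key came out in the jaws, but the shaft (238,240) looks tilted in the grip. Measure the tilt numerically.

Run:
```python
from h import *
s=st();T=R.from_euler('xyz',s['eef_rot']);p0=s['eef_pos']
for n in('wrist','side','scene'):
    d=cap(n) if n=='wrist' else load(n);C=cloud(d).reshape(-1,3);f=d['frame'].reshape(-1,3)
    q=T.inv().apply(C-p0)*1000   # tool frame mm
    m=(abs(q[:,0])<75)&(abs(q[:,1])<14)&(q[:,2]>100)&(q[:,2]<275)
    q=q[m]
    print(n,len(q))
    for a in range(120,275,6):
        r=q[(q[:,2]>=a)&(q[:,2]<a+6)]
        if len(r)>2: print(a,len(r),'x',np.round(np.percentile(r[:,0],[3,50,97])),'y',np.round(np.percentile(r[:,1],[3,50,97])))
```

```text
45.65 [0.5794 0.0904 0.337 ] [ 3.1392 -0.0073  0.5045] F [ 0.5  0.1 -1.5] w 0.0177 q [0.01 0.29 1.58 0.   1.26 1.07]
wrist 8649
120 276 x [-10.  10.  11.] y [-14. -10.  14.]
126 290 x [-8.  4. 11.] y [-14. -10.  14.]
132 611 x [-12.   3.  10.] y [-12.  -8.  13.]
138 233 x [-10.   9.  10.] y [-14.  -8.  14.]
144 222 x [-8.  9. 10.] y [-14.  -8.  13.]
150 2895 x [ 2. 24. 39.] y [-9.  1. 10.]
156 2854 x [-37. -12.  40.] y [-9.  0. 10.]
162 248 x [-40.  40.  41.] y [-13.   0.  13.]
168 156 x [29. 41. 41.] y [-8.  1. 11.]
270 35 x [21. 30. 50.] y [-13.  -1.  12.]
side 370
120 15 x [-12.  -6.  12.] y [-14. -11.  13.]
126 10 x [-10.  -1.   9.] y [-12. -10.   7.]
132 16 x [-9. -7.  9.] y [-13.  -9.  12.]
138 11 x [-11.  -6.   7.] y [-12.  -8.  13.]
144 10 x [-11.  -7.   4.] y [-10.  -8.  11.]
150 22 x [-11.   0.  23.] y [-13.  -7.  13.]
156 82 x [-36. -14.  11.] y [-10.  -0.  11.]
162 30 x [-38. -33. -10.] y [-9.  8. 13.]
168 16 x [-38. -35.  15.] y [-7.  9. 12.]
174 19 x [-37. -27.  14.] y [-3. 11. 12.]
180 8 x [-35. -34.  -4.] y [-5.  5. 11.]
186 4 x [ 1.  6. 12.] y [ 8. 10. 11.]
192 6 x [
[... 657 characters left out ...]
 [-11.   3.  12.]
156 51 x [-34.  16.  43.] y [-6. 10. 13.]
162 38 x [-33.  24.  44.] y [-3. 11. 14.]
168 40 x [-34.  18.  44.] y [-2. 12. 13.]
174 27 x [-30.  -9.  33.] y [ 8. 12. 13.]
180 15 x [-30.   7.  14.] y [ 5. 11. 14.]
186 11 x [ 2. 12. 15.] y [-2.  9. 12.]
192 16 x [ 3. 10. 15.] y [-3. 10. 13.]
198 11 x [ 4. 13. 16.] y [-2.  9. 12.]
204 14 x [ 2. 14. 17.] y [-1.  9. 12.]
210 13 x [ 4. 15. 17.] y [-1. 10. 13.]
216 13 x [ 4. 12. 18.] y [-1. 11. 13.]
222 12 x [ 5. 16. 18.] y [-0. 11. 13.]
228 13 x [ 6. 15. 19.] y [-1.  9. 13.]
234 12 x [ 7. 16. 20.] y [ 1. 11. 13.]
240 12 x [ 8. 18. 21.] y [ 3. 11. 14.]
246 5 x [10. 16. 19.] y [ 1. 10. 12.]
270 35 x [-50. -27.  40.] y [-13.  -3.  11.]
```

```bash
cat > place.py <<'E'
from h import *
import sys
fresh=len(sys.argv)>2
s=sensors.state();T=R.from_euler('xyz',s['eef_rot']);p0=s['eef_pos']
d=cap('wrist');C=cloud(d).reshape(-1,3);q=T.inv().apply(C-p0)*1000
z0=float(sys.argv[1])
m=(abs(q[:,0])<44)&(abs(q[:,1])<12)&(abs(q[:,2]-z0)<14)
q=q[m]
co=np.array([0,0,z0])
for it in range(6):
    r=q[:,2]-(co[0]*q[:,0]+co[1]*q[:,1]+co[2]);k=abs(r)<(4 if it<2 else 1.2)
    co=np.linalg.lstsq(np.c_[q[k,:2],np.ones(k.sum())],q[k,2],rcond=None)[0]
x=q[k,0];print('plane',np.round(co,4),k.sum(),'x ext',np.percentile(x,[.5,99.5]),'y ext',np.percentile(q[k,1],[1,99]))
E
python3 place.py 156
```

```text
plane [-1.143000e-01 -3.550000e-02  1.569081e+02] 4987 x ext [-39.02454812  38.72240089] y ext [-8.89635667  9.95340417]
```

Run:
```python
from h import *
s=sensors.state();T=R.from_euler('xyz',s['eef_rot']);p0=s['eef_pos']
for n in('side','scene'):
    d=cap(n);C=cloud(d).reshape(-1,3);q=T.inv().apply(C-p0)*1000
    cam=T.inv().apply(np.linalg.inv(d['view'])[:3,3]-p0)*1000
    m=(abs(q[:,0])<40)&(abs(q[:,1])<40)&(q[:,2]>186)&(q[:,2]<250);q=q[m]
    m=np.hypot(q[:,0]-10,q[:,1]-4)<22;q=q[m]
    # push surface points inward along view by ~8.5*pi/4 -> centreline
    v=q-cam;v[:,2]=0;v/=np.linalg.norm(v,axis=1)[:,None]
    q2=q+v*7.5
    cx=np.polyfit(q2[:,2]-200,q2[:,0],1);cy=np.polyfit(q2[:,2]-200,q2[:,1],1);print(n,len(q),'x slope,at200',np.round(cx,3),'y',np.round(cy,3))
```

```text
side 84 x slope,at200 [0.099 8.353] y [-0.049  4.261]
scene 116 x slope,at200 [0.109 5.999] y [0.031 2.247]
```

```bash
cat > tip.py <<'E'
from h import *
import sys
# args: tip world x y z ; tip in tool mm ; axis slopes in tool
tx=np.array(list(map(float,sys.argv[1:4])));tl=np.array(list(map(float,sys.argv[4:7])));sl=np.array([float(sys.argv[7]),float(sys.argv[8]),1.]);sl/=np.linalg.norm(sl)
s=st();A=R.from_euler('xyz',s['eef_rot'])
w=A.apply(sl);dn=np.array([0,0,-1.]);ax=np.cross(w,dn);ang=np.arctan2(np.linalg.norm(ax),w@dn)
B=R.from_rotvec(ax/np.linalg.norm(ax)*ang)*A
tcp=tx-B.apply(tl)/1000
print('tip now',A.apply(tl)/1000+s['eef_pos'],'inc',np.round(A.inv().apply(tcp-s['eef_pos'])*1000,1),np.round((A.inv()*B).as_rotvec(),4))
E
python3 tip.py .4588 .0883 .075 12 3 254 .109 .012; python3 tip.py .4588 .0883 .056 12 3 254 .109 .012
```

```text
45.85 [0.5786 0.0904 0.3355] [ 3.1406 -0.0043  0.5051] F [ 0.4 -0.2 -1.5] w 0.0181 q [0.01 0.29 1.59 0.   1.26 1.07]
tip now [0.59162196 0.09391342 0.08156954] inc [-90.3 -56.1   6.2] [ 1.300e-02 -1.129e-01 -1.000e-04]
45.85 [0.5786 0.0904 0.3355] [ 3.1406 -0.0043  0.5051] F [ 0.4 -0.2 -1.5] w 0.0181 q [0.01 0.29 1.59 0.   1.26 1.07]
tip now [0.59162196 0.09391342 0.08156954] inc [-90.4 -56.1  25.2] [ 1.300e-02 -1.129e-01 -1.000e-04]
```

Call:
play_rows(increments="-30 -19 -10 0.005 -0.04 0 255;-60 -38 -10 0.01 -0.08 0 255;-90 -56 0 0.013 -0.113 0 255;-90 -56 6 0.013 -0.113 0 255;-90 -56 6 0.013 -0.113 0 255;-90 -56 6 0.013 -0.113 0 255", newtons=110)

```text
time: 46.45
eef_pos: [0.4736, 0.0959, 0.3296]
eef_rot: [-3.13, 0.107, 0.506]
wrist_force: [1.2, -0.5, -2.2]
grip_width: 0.0169
```

```bash
python3 - <<'E'
from h import *
s=st()
# key shaft in world, and its top plane
for n in('side','scene'):
    d=cap(n);C=cloud(d).reshape(-1,3);cam=np.linalg.inv(d['view'])[:3,3]
    m=(np.hypot(C[:,0]-.459,C[:,1]-.088)<.022)&(C[:,2]>.082)&(C[:,2]<.145);q=C[m]
    v=q-cam;v[:,2]=0;v/=np.linalg.norm(v,axis=1)[:,None];q2=q+v*.0075
    if len(q)>5: print(n,len(q),'x slope,at z=.075',np.round(np.polyfit(q2[:,2]-.075,q2[:,0],1),4),'y',np.round(np.polyfit(q2[:,2]-.075,q2[:,1],1),4))
    # holder top centre in same camera
    m=(abs(C[:,2]-.05)<.006)&(np.hypot(C[:,0]-.459,C[:,1]-.086)<.06);p=C[m];print('holder',cv2.minAreaRect((p[:,:2]*1000).astype(np.float32)),len(p))
save(load('side'),'s6.png',(170,80,300,220),3.5)
E
python3 place.py 156
```

```text
46.45 [0.4736 0.0959 0.3296] [-3.1304  0.1069  0.5055] F [ 1.2 -0.5 -2.2] w 0.0169 q [ 0.03  0.12  1.81 -0.04  1.31  1.11]
side 98 x slope,at z=.075 [0.0168 0.4611] y [-0.0342  0.0906]
holder ((459.02398681640625, 86.46890258789062), (60.723323822021484, 61.38483810424805), 12.86812973022461) 313
scene 102 x slope,at z=.075 [-0.0068  0.4605] y [0.0274 0.0872]
holder ((460.4036865234375, 86.2406234741211), (61.97904586791992, 61.95962142944336), 11.260998725891113) 220
plane [-1.139000e-01 -3.430000e-02  1.572117e+02] 4883 x ext [-38.91375045  38.60753795] y ext [-8.95785516  9.83076352]
```

Numbers say the shaft is now vertical and its tip about (+1, +2.5) mm from the hole centre; correct and lower.

```bash
cat > wd.py <<'E'
from h import *
import sys
s=st();A=R.from_euler('xyz',s['eef_rot'])
for dz in map(float,sys.argv[3:]):
    print(dz,np.round(A.inv().apply([float(sys.argv[1]),float(sys.argv[2]),dz]),1))
E
python3 wd.py -1 -2 0 -25 -36
```

```text
46.6 [0.4739 0.0958 0.3298] [-3.1305  0.1068  0.5052] F [-1.1 -0.2 -2. ] w 0.0172 q [ 0.03  0.12  1.8  -0.04  1.31  1.11]
0.0 [-1.8  1.3  0.2]
-25.0 [ 0.8  1.5 25. ]
-36.0 [ 2.   1.7 36. ]
```

Call:
play_rows(increments="-1.8 1.3 0 0 0 0 255;-1.8 1.3 0 0 0 0 255;-0.5 1.4 12 0 0 0 255;0.8 1.5 25 0 0 0 255;1.4 1.6 30 0 0 0 255;2 1.7 36 0 0 0 255;2 1.7 36 0 0 0 255")

```text
time: 47.3
eef_pos: [0.4724, 0.0938, 0.2924]
eef_rot: [-3.129, 0.109, 0.505]
wrist_force: [-0.6, 0.8, -2.0]
grip_width: 0.0171
```

```bash
python3 wd.py 0 0 -6 -12; python3 -c "
from h import *
print(sensors.state()['torque'])"
```

```text
47.3 [0.4724 0.0938 0.2924] [-3.1292  0.1094  0.5054] F [-0.6  0.8 -2. ] w 0.0171 q [ 0.03  0.17  1.84 -0.04  1.24  1.11]
-6.0 [0.7 0.1 6. ]
-12.0 [ 1.3  0.1 11.9]
[ 0.00098689 -0.10639608  0.02756464]
```

Call:
play_rows(increments="0.7 0.1 6 0 0 0 255;1.3 0.1 12 0 0 0 255;2 0.2 18 0 0 0 255;2 0.2 18 0 0 0 255")

```text
time: 47.7
eef_pos: [0.4721, 0.0938, 0.2733]
eef_rot: [-3.128, 0.11, 0.505]
wrist_force: [0.0, -0.2, -1.6]
grip_width: 0.017
```

```bash
python3 wd.py 0 0 -6 -12
python3 - <<'E'
from h import *
d=cap('side');C=cloud(d)
for n in('side','scene'):
    C=cloud(cap(n));m=(np.hypot(C[...,0]-.459,C[...,1]-.087)<.06)&(C[...,2]>.04);z=C[...,2][m];print(n,np.histogram(z,np.arange(.04,.2,.01))[0])
E
```

```text
47.7 [0.4721 0.0938 0.2733] [-3.1284  0.1103  0.5054] F [ 0.  -0.2 -1.6] w 0.017 q [ 0.03  0.2   1.85 -0.04  1.2   1.11]
-6.0 [0.7 0.1 6. ]
-12.0 [ 1.3  0.2 11.9]
side [158 141  16  14   8  21  39 126  40  44  38 102  77  88 100]
scene [103 130  16  17  16  32  57 104  37  27  25  57  44  74  57]
```

Call:
play_rows(increments="0.7 0.1 6 0 0 0 255;1 0.1 9 0 0 0 255;1.1 0.1 10 0 0 0 255;1.1 0.1 10 0 0 0 255")

```text
time: 48.25
eef_pos: [0.473, 0.0939, 0.266]
eef_rot: [-3.13, 0.109, 0.505]
wrist_force: [-1.5, 0.6, 8.7]
grip_width: 0.0175
```

```bash
python3 wd.py 0 0 0 60 110;python3 -c "
from h import *
print(sensors.state()['torque'])"
```

```text
48.25 [0.473  0.0939 0.266 ] [-3.1297  0.1087  0.5055] F [-1.5  0.6  8.7] w 0.0175 q [ 0.03  0.21  1.86 -0.04  1.18  1.11]
0.0 [0. 0. 0.]
60.0 [ -6.5  -0.7 -59.6]
110.0 [ -11.9   -1.3 -109.3]
[-3.60286654e-04  6.46490224e-01 -2.06122199e-02]
```

Call:
play_rows(increments="0 0 0 0 0 0 90;0 0 0 0 0 0 90;0 0 0 0 0 0 90;0 0 0 0 0 0 90;-3 0 -30 0 0 0 90;-6.5 -0.7 -60 0 0 0 90;-12 -1.3 -110 0 0 0 90;-16 -2 -150 0 0.1 0 90;-16 -2 -150 0 0.11 0 90;-16 -2 -150 0 0.11 0 90")

```text
time: 49.25
eef_pos: [0.4732, 0.0941, 0.4181]
eef_rot: [-3.131, -0.004, 0.504]
wrist_force: [-0.5, 0.8, -0.1]
grip_width: 0.0552
```

Run:
```python
from h import *
st()
for n in('side','scene','wrist'):
    C=cloud(cap(n));
    for nm,c in(('holder',(.459,.087)),('socket',(.578,.09))):
        m=(np.hypot(C[...,0]-c[0],C[...,1]-c[1])<.045)&(C[...,2]>.07)&(C[...,2]<.16);h=C[m];print(n,nm,len(h),end=' ')
        if len(h)>40:
            t=np.percentile(h[:,2],98);g=h[h[:,2]>t-.008];A=np.c_[g[:,:2]-g[:,:2].mean(0),np.ones(len(g))]
            print('top',np.round(np.linalg.lstsq(A,g[:,2],rcond=None)[0],3),cv2.minAreaRect((g[:,:2]*1000).astype(np.float32)),end='')
        print()
go([.53,-.0,.27],np.radians(-84))
```

```text
49.25 [0.4732 0.0941 0.4181] [-3.1312 -0.0035  0.5039] F [-0.5  0.8 -0.1] w 0.0552 q [ 0.01 -0.    1.74  0.01  1.4   1.08]
side holder 278 top [-0.038  0.069  0.108] ((459.2964782714844, 86.93546295166016), (80.3119125366211, 20.97759246826172), 29.81258773803711)
side socket 12 
scene holder 246 top [-0.061  0.082  0.109] ((461.1272277832031, 86.30172729492188), (79.63671112060547, 23.524978637695312), 31.66047477722168)
scene socket 22 
wrist holder 1552 top [ 0.004 -0.022  0.11 ] ((458.26165771484375, 86.29356384277344), (78.87149047851562, 19.903850555419922), 28.80440330505371)
wrist socket 312 top [ 0.039 -0.266  0.071] ((581.7360229492188, 52.724754333496094), (58.420997619628906, 9.440535545349121), 4.767844200134277)
inc [  4.7 110.  -11.7] [-0.0129  0.0056  0.3993]
```

Call:
play_rows(increments="2 40 0 0 0 0.13 90;5 80 -6 -0.01 0.005 0.26 90;5 110 -12 -0.013 0.005 0.4 90;5 110 -12 -0.013 0.005 0.4 90;5 110 -12 -0.013 0.005 0.4 90;5 110 -12 -0.013 0.005 0.4 90")

```text
time: 50.0
eef_pos: [0.5296, 0.0009, 0.4237]
eef_rot: [-3.14, 0.004, 0.106]
wrist_force: [-0.4, 0.1, 1.0]
grip_width: 0.0552
```

Run:
```python
from h import *
st();d=cap('wrist');save(d,'w9.png',None,1.5);C=cloud(d);z=C[...,2]
a=np.radians(5.95);ex=np.array([np.cos(a),np.sin(a)]);ey=np.array([-np.sin(a),np.cos(a)])
gs=cv2.GaussianBlur(d['frame'].mean(2),(0,0),.7).astype(np.float32)
for v in(-.03,-.075,-.125,-.18):
    uu=np.arange(.588,.622,.0005);P=np.c_[uu[:,None]*ex+v*ey,np.full(len(uu),.0735)];w=proj(d,P).astype(np.float32)
    b=cv2.remap(gs,w[:,:1],w[:,1:],cv2.INTER_LINEAR).ravel();i=np.where(b<143)[0];print(v,uu[i[0]],uu[i[-1]])
m=(abs(z-.11)<.004)&(C[...,0]>.55)&(C[...,0]<.64)&(C[...,1]>-.12)&(C[...,1]<.05)
k,l,q,c=cv2.connectedComponentsWithStats(m.astype(np.uint8))
for i in range(1,k):
    if q[i,4]>40:
        p=C[l==i];(cx,cy),r=cv2.minEnclosingCircle((p[:,:2]*1000).astype(np.float32));print('cap',round(cx,1),round(cy,1),'z',np.round(np.median(p[:,2]),4))
```

```text
50.0 [0.5296 0.0009 0.4237] [-3.1404  0.0039  0.1057] F [-0.4  0.1  1. ] w 0.0552 q [-0.16  0.1   1.63  0.    1.42  1.3 ]
-0.03 0.596999999999999 0.6124999999999973
-0.075 0.596999999999999 0.6124999999999973
-0.125 0.596999999999999 0.6124999999999973
-0.18 0.596999999999999 0.6134999999999972
cap 584.3 9.4 z 0.1108
cap 589.8 -40.6 z 0.1109
cap 595.3 -89.4 z 0.1107
```

View pics/w9.png

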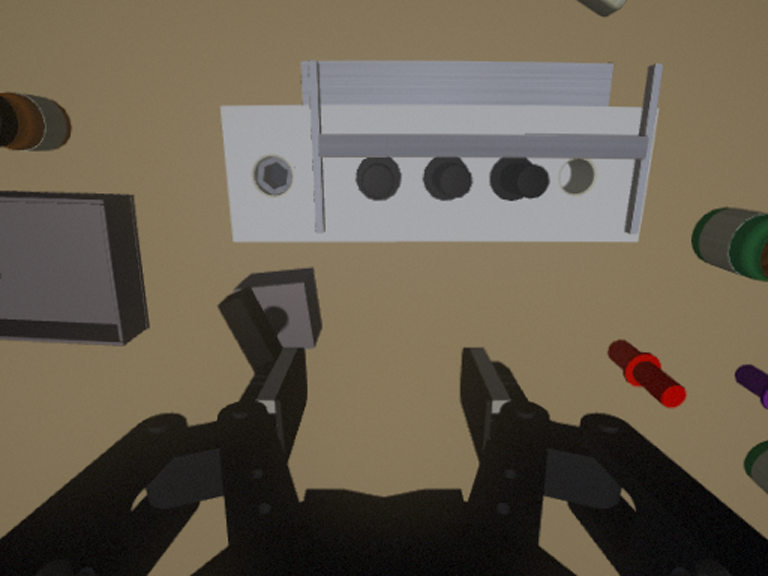

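Final view: three testers under the bar (378,178), (447,178), (520,178), empty hole 0 (576,177), socket empty (273,175), key standing in its holder (265,320). Hand in.

```bash
python3 -c "
from h import *
print(robot.job_done())"
```

```text
the job is handed in; nothing more can be done
None
```

The stand is refilled and locked, the key is back in its holder, and I handed the job in at about 50 s. The handover call gave no verdict.

- **Testers:** The one used tester, from hole 0, is in the tray. The three fresh ones are in holes 1, 2 and 3, fully home: each pressed home at 9–17 N, with cap tops at 110.7–110.9 mm (110 expected). Hole 0 is empty because only three fresh testers were present.
- **Tray:** It was knocked during the run, which left the used tester leaning over a wall. I pushed it back in with closed fingers, and it now lies flat inside the tray.
- **Lock:** I turned the key about 5.2 rad or more in two grasps until the torque rose from about 0.1 to 0.8 N m. At the end the bar's edge is about 13.1 mm from the line of holes (13 mm is fully locked).
- **Key:** On the first lift it slipped from a loose grip and stayed in the socket, which I found only when I reached the holder. I regrasped it, met the stop again at 0.7–0.85 N m, and put it in the holder. Its handle top is at 110 mm, so it is fully home.
- **Where checks disagreed:** Two camera readings put the bar about 0.5 mm farther back once the key's torque was released. That is within their noise, and the wrist view gave the same bar position before and after the second tightening. I did not recheck the tray after the key was stood in its holder.

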